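Roll-mix a settled jar on the work mat

TASK

The contents of the jar lying on its side on the work mat have settled; mix them the gentle way, without picking the jar up. With your fingertips roll the jar away from you until it drops into the far groove of the mat and lies still there, then roll it back towards you, over and over, until it drops into the near groove and lies still there, parked. Roll it rather than slide it, keep it on the mat and leave everything else where it stands.

Things in the scene. Friction and masses are not known exactly. Their poses are not given: they have to be found in the camera images.
- jar: The jar to roll: closed, rigid, 42 mm in diameter, 88 mm long with a screw lid as wide as its body, about 110 g, lying on its side across the mat. Origin: middle of its base. z runs along it to the lid, at the start to the robot's left, within 0.07 rad of the mat's y; x and y turn as it rolls, y points down at the start. Left alone it coasts about 20 mm from 0.15 m/s, then stops.
- jar_center (a point): The middle of the jar (on its axis, half-way along): 29 mm above the table while it lies on the flat of the mat (top of the jar at 50 mm), 25.5 mm while it lies in a groove. A fingertip that rests on the jar's top and moves 20 mm without slipping rolls the jar 10 mm.
- mat: Grey silicone work mat, 270 x 200 x 8 mm, fixed to the table. Origin: centre of its underside; x is the rolling direction, away from the robot (turned by -0.2 to 0.5 rad to the left), y runs across, along the grooves. Straight grooves 24 mm wide, 5 mm deep, 200 mm long lie at x = -85 and +85 mm; a jar rolling at up to 0.2 m/s drops 3.7 mm into one, squares itself and stays; a stroke over its top rolls it out.
- far_groove (a point): Middle of the far groove, at the level of the mat's flat top (8 mm above the table); axes as the mat's.
- near_groove (a point): Middle of the near groove (nearer the robot), at the level of the mat's flat top; axes as the mat's. Note: the clear hand screen that pictures show at the front edge of the table is not solid there in this task (it counts as slid to the back edge, out of reach): arms may pass.
- tall_bottle: Tall white polish bottle with a white cap, 39 mm wide, 119 mm high, standing; a bystander, loose. Origin at the centre of its underside.
- square_bottle: Square polish bottle with a black cap, 29 mm wide, 85 mm high, standing; a bystander, loose. Origin at the centre of its underside.
- glue: Slim glue bottle with a pointed cap, 18 mm wide, 62 mm high, standing; a bystander, loose. Origin at the centre of its underside.
- powder_jar: Squat screw-lid jar, 49 mm wide, 50 mm high, standing; a bystander, loose. Origin at the centre of its underside.
- buffer: Four-sided buffer block, 26 x 94 x 26 mm, lying along its own y; a bystander, loose. Origin at the centre of its underside.
- low_jar: Small low jar, 35 mm wide, 30 mm high, standing; a bystander, loose. Origin at the centre of its underside.

How it is judged (in metres and radians):
On the way, in this order (a step that is already met when the one before it is completed fails the run):
1. the jar has rolled half over on its way to the far groove (angle between jar's own y axis and vertical below 1 rad).
2. the jar lies still in the far groove (x of jar_center in the frame of far_groove between -0.003 and 0.003 m and y of jar_center in the frame of far_groove between -0.041 and 0.041 m and z of jar_center in the frame of far_groove below 0.0186 m and angle between the z axis of jar and the y axis of mat, either way round below 0.06 rad and linear speed of jar below 0.02 m/s and angular speed of jar below 0.6 rad/s), for 0.3 s.
3. the jar has left the far groove and is rolling back (x of jar_center in the frame of far_groove below -0.02 m and angle between jar's own y axis and vertical above 2.4 rad).
4. the jar has rolled half over again on its way to the near groove (angle between jar's own y axis and vertical below 1 rad).
At the end, for the whole second after the job is handed in: the jar lies still in the near groove: its middle within 3 mm of the groove's centre line and within 41 mm of its middle, sunk in (less than 18.6 mm above the mat's top), its axis within 0.06 rad of the groove (x of jar_center in the frame of near_groove between -0.003 and 0.003 m and y of jar_center in the frame of near_groove between -0.041 and 0.041 m and z of jar_center in the frame of near_groove below 0.0186 m and angle between the z axis of jar and the y axis of mat, either way round below 0.06 rad and linear speed of jar below 0.02 m/s and angular speed of jar below 0.6 rad/s); the robot touches nothing.
It fails at once if the jar is lifted off the mat (its middle more than 45 mm above the table) (height (world z) of jar_center above 0.045 m).
It fails at once if the jar is stood or tipped up (angle between jar's own z axis and vertical below 1.2 rad or angle between jar's own z axis and vertical above 1.94 rad).
It fails at once if the jar leaves the mat (its middle passes an edge) (x of jar_center in the frame of mat above 0.135 m or x of jar_center in the frame of mat below -0.135 m or y of jar_center in the frame of mat above 0.1 m or y of jar_center in the frame of mat below -0.1 m).
It fails at once if a bystander is pushed aside or knocked over (distance of any of tall_bottle, square_bottle, glue, powder_jar, buffer, low_jar from where it was at the start of the episode above 0.015 m or angle between any of tall_bottle, square_bottle, glue, powder_jar, buffer, low_jar's own z axis and vertical above 0.4 rad).
It also fails if it takes over 61 s, if anything falls off the work surface, if the arm or the gripper's body presses on something with over 40 N, if the wrist force passes 120 N, or if a joint passes its speed limit or range.

ROBOT

A 7-joint arm with a two-finger parallel gripper is mounted at the origin on a cart in front of the work surface, level with it; the furniture and walls round the work are solid. World frame = base frame: x ahead of the robot, y to its left, z up, the work surface at z = 0. Lengths are in m, angles in degrees, forces in N, time in s.
With the tool pointing down it reaches from about 0.425 to 0.875 m from the base axis. Payload 4.7 kg.
Tool frame: the origin (TCP) lies midway between the tips of the shut fingers; the grasp point (between the pads) lies 19 mm behind it (env.grip_depth is the distance from the TCP to the grasp point, in m); z points along the fingers, y is the line along which they close (so a half turn about z gives the same grasp; the last joint's range is limited). The gripper opens to 87 mm and grips with 3 to 60 N. Pads are 19 mm wide; open, the fingers measure 117 mm over their backs; the gripper's body (75 mm by 190 mm) begins 51 mm behind the grasp point.
Start: joints at [74.834, 18.392, -4.016, 83.108, 1.295, 78.541, -3.26], TCP at [0.179, -0.625, 0.223] pointing down, gripper open.
Joint ranges: [-163.93, 163.93], [-17.29, 119.83], [-79.2, 71.16], [3.27, 140.29], [-89.18, 269.18], [5.43, 117.66], [-154.24, 154.24]. Speed limits (degrees/s): [147.25, 147.25, 180, 180, 180, 180, 180].

INTERFACE

Orientations are given as [roll, pitch, yaw] about the fixed x, y, z axes, in that order (R = Rz(yaw) Ry(pitch) Rx(roll)).
In Python, from cell import get_obs, optics, env, nets gives the robot as it stands.
- The arm moves only by the shell command python3 -m creep 'ROWS' [FORCE]. ROWS is JSON, a list of rows, each an object of numbers: "wx", "wy", "wz": the turn, a rotation vector about the tool's x, y, z in degrees; "tx", "ty", "tz": the shift along the tool's x, y, z in mm; "gripper": the opening, from -1 (shut) to 1 (fully open). A call has 1 to 5 rows; each row is the pose to reach, as a shift and turn from the pose commanded when the call began, along the tool's axes at that moment; what a row does not reach only later rows make up. A row lasts 1/12 s, in which the tool goes at most 41.7 mm and 7.16 degrees, less where a joint would pass 70% of its speed; a pose out of reach is approached as far as the arm can. A call with a gripper value outside its range is refused whole. The fingers move at their own pace and stop on an object; FORCE is the grip in N (left out, the last holds). Time passes only in rows, so rows that repeat a pose let the fingers close. It gives the time, the measured TCP pose, the force, the opening and the grip force at its end, in the units of the state.
- get_obs(): the state, without advancing time (a new reading comes with each control period).
- optics.read_camera(name): name is "side" or "top"; returns (picture, depth): 420x560x3 uint8, red, green, blue; 420x560 float32, m along the optical axis (not along the pixel's ray), 0 where there is no reading.
- optics.camera_info(name): a dict with "fovy" (degrees; the focal length in pixels is half the picture's height over the tangent of half this angle, whatever the lens; pixels are square), "cx", "cy" (the principal point, pixels), "R" (3x3) and "t" (3): a world point X has camera coordinates R X + t. Camera axes: x right, y down, z forward; pixel columns grow to the right and rows downward; lengths in m; the calibration is good to about 2 mm. A picture is of the moment at which its call begins. camera_info takes no time and is no camera call.
- env.sign_off(): hands the job in; it is judged then, once.
Trained networks look in the newest picture that a camera, given by its name, has taken for a name from the list of things; names that differ only in an ending like _2 or _b are one class to them, and where a whole thing is asked for, a point or a joint stands for the part that bears it (a point fixed in the world has none). Each returns a list of dicts, best first, with "confidence" (0 to 1); they miss things now and then, are a little off and sometimes report something else, mostly with a low value. They report only what shows in the picture. A call takes as long as a camera call.
- nets.look_for(query, camera): "point" ([x, y, z] in m, in world coordinates, good to about 4 mm: the middle of the surface that is visible of it).
- nets.place_of(query, camera): "point" ([x, y, z] in m, in world coordinates, good to about 4 mm: a listed point, or the origin of a listed thing).
The state is a dict: "time_s": time; "qpos": joint angles; "joint_velocities": joint speeds; "effort": joint torques, N m; "tool_pos": TCP position; "tool_rot": TCP orientation; "force": force on the tool from outside, world axes, zero at the start; "wrist_torque": the same for the moment, N m; "grip_width": finger opening in m; "grasp_force": force on a finger pad.
Only numpy, scipy, OpenCV 4.12 (cv2) and the standard library are available. Lean on these libraries where they do the work, as an engineer would, in place of code of your own. Each camera call takes 0.05 s, during which the arm holds its last target. There are 200 camera calls.

## Working session

There is one attempt and no reset: what is moved stays moved. The work goes in short steps, Python scripts to look and compute and a shell command to move; the robot and the scene stay as the last step left them, time stands still between calls to the robot, and variables do not carry over. Pictures are saved under pics/ and viewed, at most 10 in all, crops included, and the job is handed in when it is done.

```bash
mkdir -p pics
cat > h.py <<'E'
import numpy as np, cv2
from scipy.spatial.transform import Rotation as Rn
from cell import get_obs, optics, env, nets
def cloud(name):
    im,d=optics.read_camera(name); c=optics.camera_info(name)
    f=im.shape[0]/2/np.tan(np.radians(c['fovy'])/2)
    v,u=np.mgrid[:im.shape[0],:im.shape[1]]
    P=np.stack([(u-c['cx'])/f*d,(v-c['cy'])/f*d,d],-1)
    W=(P-np.array(c['t']))@np.array(c['R'])
    W[d==0]=np.nan
    return im,W
def st():
    o=get_obs(); print('t',round(o['time_s'],2),'pos',np.round(o['tool_pos'],4),'rot',np.round(o['tool_rot'],1),'F',np.round(o['force'],1),'grip',round(o['grip_width'],3)); return o
E
python3 - <<'E'
from h import *
o=st()
for n in ['top','side']:
    im,W=cloud(n); cv2.imwrite(f'pics/{n}0.png',im[:,:,::-1]); np.save(f'{n}0.npy',W)
    for q in ['jar','mat','far_groove','near_groove']:
        print(n,q,[(np.round(r['point'],3),round(r['confidence'],2)) for r in nets.place_of(q,n)[:2]])
for q in ['tall_bottle','square_bottle','glue','powder_jar','buffer','low_jar']:
    print(q,[(np.round(r['point'],3),round(r['confidence'],2)) for r in nets.place_of(q,'top')[:1]])
E
```

```text
t 0.0 pos [ 0.1787 -0.6244  0.2215] rot [-179.9    0.    16. ] F [0.1 0.2 0.5] grip 0.087
top jar [(array([0.498, 0.293, 0.028]), 0.6)]
top mat [(array([0.503, 0.316, 0.001]), 0.58)]
top far_groove [(array([0.58 , 0.301, 0.007]), 0.74)]
top near_groove [(array([0.416, 0.33 , 0.011]), 0.92)]
side jar [(array([0.498, 0.293, 0.029]), 0.84), (array([0.532, 0.476, 0.001]), 0.17)]
side mat [(array([0.503, 0.316, 0.   ]), 0.59)]
side far_groove [(array([0.583, 0.305, 0.009]), 0.67)]
side near_groove [(array([0.418, 0.33 , 0.007]), 0.87)]
tall_bottle [(array([ 0.57 ,  0.154, -0.003]), 0.58)]
square_bottle [(array([ 0.444,  0.165, -0.001]), 0.79)]
glue [(array([0.465, 0.234, 0.008]), 0.42)]
powder_jar [(array([0.531, 0.472, 0.002]), 0.71)]
buffer [(array([ 0.625,  0.459, -0.   ]), 0.84)]
low_jar [(array([ 0.412,  0.482, -0.002]), 0.89)]
```

View pics/top0.png

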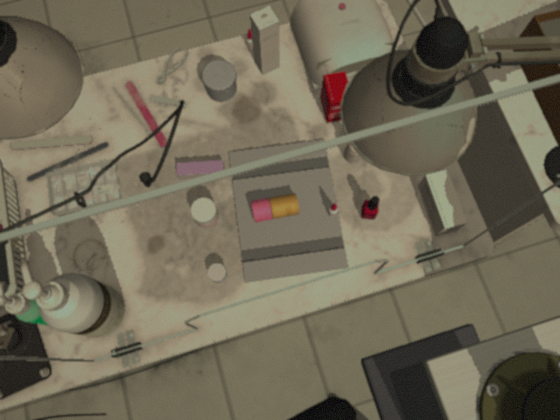

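View pics/side0.png

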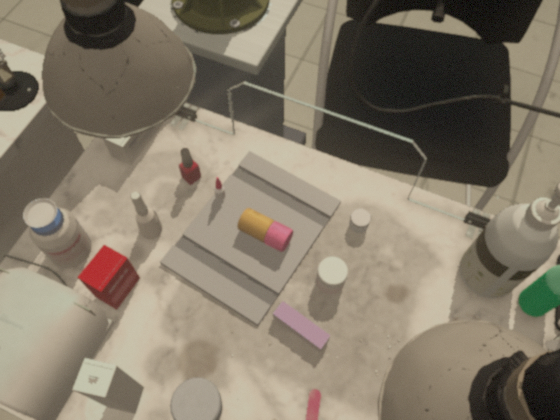

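The top picture shows the mat around (287, 213) and the jar at (275, 208), with its pink lid to the left. The glue stands on the mat at (332, 207), the square bottle at (370, 207) and the tall bottle under the lamp at (350, 150). The side picture agrees: jar at (265, 230), glue at (219, 187). Next I'll fit the mat and jar from depth and check the clearance overhead.

Run:
```python
import numpy as np, cv2
J=[]
for n in ['top','side']:
    W=np.load(f'{n}0.npy').reshape(-1,3); W=W[~np.isnan(W[:,0])]
    m=(W[:,2]>.0055)&(W[:,2]<.0105)&(abs(W[:,0]-.503)<.17)&(abs(W[:,1]-.316)<.14)
    r=cv2.minAreaRect(W[m][:,:2].astype(np.float32)*1000); print(n,'mat',m.sum(),r)
    j=W[(W[:,2]>.035)&(W[:,2]<.06)&(abs(W[:,0]-.503)<.05)&(abs(W[:,1]-.336)<.062)]
    print(n,'jar',len(j),cv2.minAreaRect(j[:,:2].astype(np.float32)*1000),'zmax',np.percentile(j[:,2],98)); 
    t=j[j[:,2]>.046]; print(' top strip mean',t.mean(0),np.polyfit(t[:,1],t[:,0],1))
W=np.concatenate([np.load(f'{n}0.npy').reshape(-1,3) for n in ['top','side']]); W=W[~np.isnan(W[:,0])]
print('max height map (cm), rows y, cols x .1...8')
xs=np.arange(.0,.95,.05)
print('y\\x',[round(x*100) for x in xs])
for y in np.arange(-.75,.6,.05):
    print(round(y,2),[ (lambda s: int(s.max()*100) if len(s) else -1)(W[(abs(W[:,0]-x)<.025)&(abs(W[:,1]-y)<.025),2]) for x in xs])
```

```text
top mat 7879 ((510.2769775390625, 316.01318359375), (277.2754821777344, 314.918212890625), 89.98790740966797)
top jar 922 ((500.03118896484375, 340.5255126953125), (87.961181640625, 41.87090301513672), 83.72256469726562) zmax 0.0529617829402533
 top strip mean [0.50009566 0.34061227 0.0493424 ] [0.11224051 0.46186516]
side mat 11043 ((511.76953125, 315.5999755859375), (317.9283142089844, 276.8522033691406), 0.833114743232727)
side jar 1171 ((503.3418884277344, 340.40692138671875), (88.80721282958984, 41.17342758178711), 83.5307388305664) zmax 0.052492795850710386
 top strip mean [0.50393965 0.34166449 0.04932786] [0.1004465  0.46962065]
max height map (cm), rows y, cols x .1...8
y\x [0, 5, 10, 15, 20, 25, 30, 35, 40, 45, 50, 55, 60, 65, 70, 75, 80, 85, 90]
-0.75 [-1, -1, -1, -1, -1, -1, -1, -1, -1, -1, -1, -1, -1, -1, -1, -1, -1, -1, -1]
-0.7 [-1, -1, -1, -1, -1, -1, -1, -1, -1, -1, -1, -1, -1, -1, -1, -1, -1, -1, -1]
-0.65 [-1, -1, -1, -1, -1, -1, -1, -1, -1, -1, -1, -1, -1, -1, -1, -1, -1, -1, -1]
-0.6 [-1, -1, -69, -1, -1, -70, -70, -70, -69, -1, -1, -1, -1, -1, -1, -1, -1, -1, -1
[... 1138 characters left out ...]
[0, 0, 0, 0, -69, -70, 0, 0, 36, 49, 52, 52, 35, 9, 9, 9, 10, 10, 9]
0.2 [-60, -60, -60, -60, -70, -69, 70, 70, 33, 49, 52, 52, 33, 9, 9, 7, 7, 7, 7]
0.25 [-5, -12, -69, -70, -70, -69, 70, 70, 1, 32, 33, 32, 1, 1, 0, 0, 16, 16, 0]
0.3 [-13, -13, -22, -69, -69, -69, 70, 70, 1, 1, 5, 1, 1, 1, 0, 0, 16, 16, 6]
0.35 [-21, -21, -21, -24, -70, -69, 70, 70, 1, 1, 5, 4, 1, 1, 0, 6, 6, 6, 0]
0.4 [-21, -21, -21, -69, -69, -69, 70, 70, 1, 1, 5, 3, 2, 3, 0, 6, 6, 6, 1]
0.45 [-21, -21, -22, -69, -69, -69, 70, 70, 3, 52, 51, 5, 3, 3, 0, 0, 1, 1, 1]
0.5 [-21, -21, -22, -69, -69, -69, 70, 70, 51, 51, 43, 5, 2, 3, 0, 0, 1, 1, 0]
0.55 [-21, -21, -23, -69, -70, -69, 70, 70, 0, 44, 44, 0, 0, 0, 31, 31, 1, 0, 0]
```

Run:
```python
import numpy as np, cv2
from scipy import ndimage
for n in ['top','side']:
    W=np.load(f'{n}0.npy'); z=np.nan_to_num(W[...,2],nan=-9)
    lab,k=ndimage.label(z>.2)
    for i in range(1,k+1):
        p=W[lab==i]
        if len(p)>60:
            v,u=np.where(lab==i); print(n,len(p),'u',u.min(),u.max(),'v',v.min(),v.max(),'min',p.min(0).round(2),'max',p.max(0).round(2))
    if n=='top':
        for u in range(20,560,60):
            c=W[:,u]; s=c[c[:,2]>.55]; print(u,s.mean(0).round(3) if len(s) else None)
    # lamp profile around (0.5,.1)
    p=W.reshape(-1,3); p=p[(p[:,2]>.2)&(abs(p[:,1]-.13)<.2)&(abs(p[:,0]-.48)<.25)]
    for zz in np.arange(.25,.8,.05):
        s=p[abs(p[:,2]-zz)<.025]
        if len(s): print('  z',round(zz,2),len(s),s.min(0).round(2),s.max(0).round(2))
```

```text
top 23718 u 0 559 v 0 244 min [ 0.32 -0.02  0.3 ] max [0.59 0.67 0.7 ]
top 8301 u 0 83 v 16 139 min [0.62 0.57 0.3 ] max [0.79 0.71 0.42]
top 207 u 506 559 v 180 218 min [0.32 0.01 0.2 ] max [0.33 0.01 0.37]
top 1201 u 21 69 v 260 310 min [0.39 0.69 0.2 ] max [0.46 0.73 0.29]
top 77 u 0 4 v 283 304 min [0.43 0.78 0.2 ] max [0.46 0.79 0.21]
top 167 u 0 46 v 356 360 min [0.32 0.74 0.2 ] max [0.33 0.74 0.33]
top 64 u 551 559 v 409 419 min [0.04 0.06 0.2 ] max [0.05 0.07 0.23]
20 [0.327 0.535 0.701]
80 [0.327 0.501 0.702]
140 [0.327 0.466 0.702]
200 [0.327 0.431 0.702]
260 [0.326 0.395 0.702]
320 [0.326 0.359 0.702]
380 [0.327 0.321 0.702]
440 [0.327 0.283 0.702]
500 [0.327 0.243 0.702]
  z 0.25 55 [0.32 0.01 0.23] [0.33 0.01 0.27]
  z 0.3 1528 [0.32 0.01 0.28] [0.59 0.23 0.32]
  z 0.35 5816 [0.32 0.01 0.33] [0.58 0.23 0.37]
  z 0.4 3115 [0.44 0.07 0.38] [0.56 0.2  0.42]
  z 0.45 4764 [ 0.45 -0.02  0.43] [0.53 0.22 0.47]
  z 0.5 2320 [0.47 0.09 0.48] [0.54 0.22 0.52]
  z 0.55 73 [0.51 0.17 0.53] [0.53 0.19 0.53]
  z 0.7 1556 [0.32 0.2  0.7 ] [0.33 0.33 0.7 ]
side 16761 u 41 195 v 0 138 min [0.42 0.05 0.3 ] max [0.6  0.23 0.45]
side 1694 u 348 559 v 0 118 min [0.45 0.44 0.42] max [0.52 0.64 0.52]
side 223 u 430 444 v 0 22 min [0.42 0.49 0.48] max [0.44 0.5  0.5 ]
side 1057 u 524 559 v 182 231 min [0.39 0.69 0.2 ] max [0.45 0.73 0.29]
side 15344 u 377 559 v 320 419 min [0.63 0.57 0.3 ] max [0.76 0.7  0.5 ]
  z 0.3 2366 [0.42 0.06 0.3 ] [0.6  0.23 0.32]
  z 0.35 8004 [0.42 0.05 0.33] [0.59 0.23 0.37]
  z 0.4 5246 [0.44 0.08 0.38] [0.56 0.2  0.42]
  z 0.45 1145 [0.48 0.11 0.43] [0.53 0.17 0.45]
```

```bash
cat >> h.py <<'E'
def to(p,yaw=None):
    "shift/turn in tool axes from the measured pose to world p, yaw (deg)"
    o=st(); R=Rn.from_euler('xyz',o['tool_rot'],degrees=True)
    t=R.inv().apply(np.array(p)-o['tool_pos'])*1000
    w=np.zeros(3) if yaw is None else np.degrees((R.inv()*Rn.from_euler('xyz',[180,0,yaw],degrees=True)).as_rotvec())
    print('t',t.round(1),'norm',np.linalg.norm(t).round(),'w',w.round(1))
E
python3 -m creep '[{"tx":0,"ty":-30,"tz":-28,"gripper":-1},{"tx":-1,"ty":-60,"tz":-56,"gripper":-1},{"tx":-1,"ty":-90,"tz":-84,"gripper":-1},{"tx":-2,"ty":-118,"tz":-114,"gripper":-1}]' 20
python3 -m creep '[{"tx":0,"ty":-30,"tz":-28},{"tx":-1,"ty":-60,"tz":-56},{"tx":-1,"ty":-90,"tz":-84},{"tx":-2,"ty":-118,"tz":-114}]'
python3 -c "
from h import *
to([.27,-.27,.45],35); print(np.round(get_obs()['qpos'],1))"
```

```text
t 0.8 pos [ 0.1789 -0.6249  0.2226] rot [180.   0.  16.] F [-0.4  0.5  0. ] grip 0.087
t [ 185.3 -316.1 -227.4] norm 431.0 w [  0.   0. -19.]
[74.8 18.4 -4.  83.1  1.3 78.5 -3.3]validation failed for argument at $[0]...
validation failed for argument at $[0]...
```

```bash
python3 -m creep '[{"wx":0,"wy":0,"wz":0,"tx":0,"ty":-30,"tz":-28,"gripper":-1},{"wx":0,"wy":0,"wz":0,"tx":-1,"ty":-60,"tz":-56,"gripper":-1},{"wx":0,"wy":0,"wz":0,"tx":-1,"ty":-90,"tz":-84,"gripper":-1},{"wx":0,"wy":0,"wz":0,"tx":-2,"ty":-118,"tz":-114,"gripper":-1}]' 20 && python3 -m creep '[{"wx":0,"wy":0,"wz":0,"tx":0,"ty":-30,"tz":-28,"gripper":-1},{"wx":0,"wy":0,"wz":0,"tx":-1,"ty":-60,"tz":-56,"gripper":-1},{"wx":0,"wy":0,"wz":0,"tx":-1,"ty":-90,"tz":-84,"gripper":-1},{"wx":0,"wy":0,"wz":0,"tx":-2,"ty":-118,"tz":-114,"gripper":-1}]'
python3 -c "
from h import *
to([.27,-.27,.45],35); print(np.round(get_obs()['qpos'],1))"
```

```text
time_s: 1.13
tool_pos: [0.1441, -0.5103, 0.3371]
tool_rot: [-179.9, -0.0, 16.0]
force: [-0.4, -1.1, 0.3]
grip_width: 0.0681
grasp_force: 0.0
time_s: 1.47
tool_pos: [0.1096, -0.3971, 0.4519]
tool_rot: [180.0, 0.0, 16.0]
force: [0.5, -0.7, 0.2]
grip_width: 0.0413
grasp_force: 0.0
t 1.47 pos [ 0.1096 -0.3971  0.4519] rot [180.   0.  16.] F [ 0.5 -0.7  0.2] grip 0.041
t [189.2 -78.    1.9] norm 205.0 w [  0.   0. -19.]
[ 76.1 -10.9  -4.2  88.3  -0.8 102.5  -2.2]
```

```bash
python3 -m creep '[{"wx":0,"wy":0,"wz":-6,"tx":40,"ty":-16,"tz":-6,"gripper":-1},{"wx":0,"wy":0,"wz":-10,"tx":80,"ty":-33,"tz":-12,"gripper":-1},{"wx":0,"wy":0,"wz":-14,"tx":120,"ty":-50,"tz":-20,"gripper":-1},{"wx":0,"wy":0,"wz":-19,"tx":160,"ty":-66,"tz":-30,"gripper":-1},{"wx":0,"wy":0,"wz":-19,"tx":196,"ty":-76,"tz":-40,"gripper":-1}]'
python3 -c "
from h import *
to([.385,-.08,.5],55); print(np.round(get_obs()['qpos'],1))"
```

```text
time_s: 1.88
tool_pos: [0.2735, -0.2731, 0.4899]
tool_rot: [179.9, 0.0, 35.2]
force: [0.7, -1.3, 0.3]
grip_width: 0.0083
grasp_force: 0.0
t 1.88 pos [ 0.2735 -0.2731  0.4899] rot [179.9   0.   35.2] F [ 0.7 -1.3  0.3] grip 0.008
t [202.3 -93.6 -10.3] norm 223.0 w [  0.1   0.  -19.8]
[ 65.9 -12.9 -18.8  84.9  -4.3 107.2  -8.5]
```

```bash
python3 -m creep '[{"wx":0,"wy":0,"wz":-5,"tx":38,"ty":-16,"tz":-2,"gripper":-1},{"wx":0,"wy":0,"wz":-10,"tx":76,"ty":-34,"tz":-4,"gripper":-1},{"wx":0,"wy":0,"wz":-15,"tx":114,"ty":-51,"tz":-6,"gripper":-1},{"wx":0,"wy":0,"wz":-20,"tx":152,"ty":-69,"tz":-8,"gripper":-1},{"wx":0,"wy":0,"wz":-20,"tx":189,"ty":-87,"tz":-10,"gripper":-1}]'
python3 -c "
from h import *
to([.385,.11,.5],75); print(np.round(get_obs()['qpos'],1))"
```

```text
time_s: 2.3
tool_pos: [0.378, -0.0937, 0.4994]
tool_rot: [179.9, 0.0, 55.2]
force: [0.6, -0.3, -0.3]
grip_width: 0.0005
grasp_force: 0.0
t 2.3 pos [ 0.378  -0.0937  0.4994] rot [179.9   0.   55.2] F [ 0.6 -0.3 -0.3] grip 0.0
t [ 171.3 -110.6   -0.9] norm 204.0 w [  0.1   0.  -19.8]
[ 55.6 -13.7 -33.9  82.8  -8.  108.4 -14.8]
```

```bash
cat > kin.py <<'E'
import numpy as np
from scipy.spatial.transform import Rotation as Rn
from scipy.optimize import least_squares
import itertools
D=[([74.834,18.392,-4.016,83.108,1.295,78.541,-3.26],[.179,-.625,.2226],16),
([76.1,-10.9,-4.2,88.3,-.8,102.5,-2.2],[.1096,-.3971,.4519],16),
([65.9,-12.9,-18.8,84.9,-4.3,107.2,-8.5],[.2735,-.2731,.4899],35.2),
([55.6,-13.7,-33.9,82.8,-8.,108.4,-14.8],[.378,-.0937,.4994],55.2)]
L1,L2,H,L3=.468,.513,.3,.42; S=[-1,1,-1,1,-1,1,-1]; Y0=90.; e1=e2=0.
def fk(q,p=None,S=S,full=False):
    l1,l2,hh,a,b=p if p is not None else P
    q=np.array(q)*S
    z=lambda a:Rn.from_euler('z',a,degrees=True); y=lambda a:Rn.from_euler('y',a,degrees=True)
    R=z(q[0])*y(q[1])*z(q[2]); sh=np.array([0,0,L3+hh]); el=sh+R.apply([a,0,l1])
    R=R*y(q[3])*z(q[4]); wr=el+R.apply([b,0,l2])
    R=R*y(q[5])*z(q[6]); t=wr+R.apply([0,0,L3])
    R=R*z(-Y0)
    return (sh,el,wr,t,R) if full else (t,R)
P=[L1,L2,-.12,0,0]
if __name__=='__main__':
    for s3,s5,s7 in itertools.product([1,-1],repeat=3):
        S_=[-1,1,s3,1,s5,1,s7]
        def res(p):
            o=[]
            for q,t,y in D:
                a,R=fk(q,p,S_); o+=list((a-t)*1000); o+=list(np.degrees((Rn.from_euler('xyz',[180,0,y],degrees=True).inv()*R).as_rotvec()))
            return np.array(o)
        r=least_squares(res,P); print(s3,s5,s7,r.x.round(4),abs(r.fun).max().round(2))
E
python3 kin.py
```

```text
1 1 1 [-2.6556  0.846  -0.619  -0.0687 -3.6067] 178.36
1 1 -1 [-2.6556  0.846  -0.619  -0.0687 -3.6067] 171.84
1 -1 1 [ 2.2076  0.5527 -0.1486 -0.2934  1.7289] 246.48
1 -1 -1 [ 2.2076  0.5527 -0.1486 -0.2934  1.7289] 246.48
-1 1 1 [ 0.0408  0.5432 -0.1716  0.0129 -0.4789] 175.93
-1 1 -1 [ 0.0408  0.5432 -0.1716  0.0129 -0.4789] 179.63
-1 -1 1 [ 2.927e-01  5.277e-01 -1.390e-01  3.000e-04 -1.946e-01] 175.6
-1 -1 -1 [ 2.927e-01  5.277e-01 -1.390e-01  3.000e-04 -1.946e-01] 180.0
```

```bash
sed -i 's/Y0=90\./Y0=-90./' kin.py; python3 kin.py
```

```text
1 1 1 [-2.6556  0.846  -0.619  -0.0687 -3.6067] 113.27
1 1 -1 [-2.6556  0.846  -0.619  -0.0687 -3.6067] 113.27
1 -1 1 [ 2.2076  0.5527 -0.1486 -0.2934  1.7289] 246.48
1 -1 -1 [ 2.2076  0.5527 -0.1486 -0.2934  1.7289] 246.48
-1 1 1 [ 0.0408  0.5432 -0.1716  0.0129 -0.4789] 32.28
-1 1 -1 [ 0.0408  0.5432 -0.1716  0.0129 -0.4789] 32.28
-1 -1 1 [ 2.927e-01  5.277e-01 -1.390e-01  3.000e-04 -1.946e-01] 29.69
-1 -1 -1 [ 2.927e-01  5.277e-01 -1.390e-01  3.000e-04 -1.946e-01] 28.35
```

```bash
cat > kin.py <<'E'
import numpy as np, json
from scipy.spatial.transform import Rotation as Rn
from scipy.optimize import least_squares
D=[([74.834,18.392,-4.016,83.108,1.295,78.541,-3.26],[.179,-.625,.2226],16),
([76.1,-10.9,-4.2,88.3,-.8,102.5,-2.2],[.1096,-.3971,.4519],16),
([65.9,-12.9,-18.8,84.9,-4.3,107.2,-8.5],[.2735,-.2731,.4899],35.2),
([55.6,-13.7,-33.9,82.8,-8.,108.4,-14.8],[.378,-.0937,.4994],55.2)]
L3=.42
P0=np.array([-.12,0,0,.468,0,0,.513,0,0])
def fk(q,p,S,full=False):
    q=np.array(q)*S
    z=lambda a:Rn.from_euler('z',a,degrees=True); y=lambda a:Rn.from_euler('y',a,degrees=True)
    R=z(q[0])*y(q[1])*z(q[2]); sh=np.array([0,0,L3+p[0]]); el=sh+R.apply(p[1:4])
    R=R*y(q[3])*z(q[4]); wr=el+R.apply(p[4:7])
    R=R*y(q[5]); t=wr+R.apply([p[7],p[8],L3]); R=R*z(q[6])*z(90)
    return (sh,el,wr,t,R) if full else (t,R)
def fit(S):
    f=lambda p:np.concatenate([(fk(q,p,S)[0]-t)*1000 for q,t,y in D]+[(p-P0)*30])
    return least_squares(f,P0)
if __name__=='__main__':
    import itertools
    for s3,s5,s7 in itertools.product([1,-1],repeat=3):
        S=[-1,1,s3,1,s5,1,s7]
        o=[np.linalg.norm(np.degrees((Rn.from_euler('xyz',[180,0,y],degrees=True).inv()*fk(q,P0,S)[1]).as_rotvec())) for q,t,y in D]
        r=fit(S); print(S,'rot',np.round(o,1),'pos',abs(r.fun[:12]).max().round(1),r.x.round(3))
E
python3 kin.py
```

```text
[-1, 1, 1, 1, 1, 1, 1] rot [ 1.6  4.2 22.2 41.7] pos 72.5 [-5.630e-01  7.500e-02  3.330e-01 -1.932e+00 -2.830e+00 -1.240e-01
  6.270e-01 -1.000e-03 -1.240e-01]
[-1, 1, 1, 1, 1, 1, -1] rot [ 8.2  8.6 39.2 71.3] pos 72.5 [-5.630e-01  7.500e-02  3.330e-01 -1.932e+00 -2.830e+00 -1.240e-01
  6.270e-01 -1.000e-03 -1.240e-01]
[-1, 1, 1, 1, -1, 1, 1] rot [ 2.8  4.2 21.3 39.5] pos 204.7 [-0.213  0.249 -0.542  1.442  0.856  0.334 -0.092 -0.192  0.334]
[-1, 1, 1, 1, -1, 1, -1] rot [ 8.1  8.4 37.6 67.7] pos 204.7 [-0.213  0.249 -0.542  1.442  0.856  0.334 -0.092 -0.192  0.334]
[-1, 1, -1, 1, 1, 1, 1] rot [ 6.5  4.3 16.6 28.8] pos 26.3 [-0.185 -0.012 -0.052 -0.023 -0.551  0.018  0.595  0.02   0.018]
[-1, 1, -1, 1, 1, 1, -1] rot [ 2.6  1.6  8.6 16. ] pos 26.3 [-0.185 -0.012 -0.052 -0.023 -0.551  0.018  0.595  0.02   0.018]
[-1, 1, -1, 1, -1, 1, 1] rot [ 6.5  4.4 17.  29.7] pos 2.9 [-0.13  -0.003 -0.03   0.462 -0.016  0.002  0.513 -0.001  0.002]
[-1, 1, -1, 1, -1, 1, -1] rot [0.  0.1 0.1 0.1] pos 2.9 [-0.13  -0.003 -0.03   0.462 -0.016  0.002  0.513 -0.001  0.002]
```

```bash
cat > sim.py <<'E'
from kin import *
S=[-1,1,-1,1,-1,1,-1]; P=fit(S).x
def err(q,t,Rt):
    p,R=fk(q,P,S); return np.concatenate([t-p,(Rt*R.inv()).as_rotvec()])
def jac(q):
    p,R=fk(q,P,S); J=np.zeros((6,7))
    for i in range(7):
        d=np.array(q,float); d[i]+=.01; J[:,i]=-err(q,p,R)*0+np.concatenate([fk(d,P,S)[0]-p,(fk(d,P,S)[1]*R.inv()).as_rotvec()])/.01
    return J
def go(q,t,yaw,n=12):
    q=np.array(q,float); p0,R0=fk(q,P,S); Rt=Rn.from_euler('xyz',[180,0,yaw],degrees=True); dw=(Rt*R0.inv()).as_rotvec()
    for k in range(1,n+1):
        for _ in range(2): q=q+np.linalg.pinv(jac(q),rcond=1e-3)@err(q,p0+(np.array(t)-p0)*k/n,Rn.from_rotvec(dw*k/n)*R0)
    return q
E
cat > t1.py <<'E'
from sim import *
q=D[1][0]
print('replay',go(q,D[2][1],35.2).round(1),go(D[2][0],D[3][1],55.2).round(1))
q=D[3][0]
def route(q,w):
    for t,y in w:
        q=go(q,t,y); print(t,y,q.round(0))
    print({k:v.round(2) for k,v in zip(['el','wr'],fk(q,P,S,True)[1:3])}); return q
print('direct'); route(q,[([.385,.11,.5],75),([.33,.224,.5],81),([.45,.34,.2],81),([.48,.34,.06],81)])
print('yaw natural'); route(q,[([.385,.11,.5],110),([.33,.224,.5],125),([.45,.34,.2],125),([.48,.34,.06],81)])
print('yaw171'); route(q,[([.385,.11,.5],110),([.33,.224,.5],140),([.45,.34,.2],160),([.48,.34,.06],171)])
E
python3 t1.py
```

```text
replay [ 65.8 -12.8 -18.7  84.8  -4.3 107.3  -8.5] [ 56.  -14.1 -34.2  83.1  -8.3 108.5 -14.8]
direct
[0.385, 0.11, 0.5] 75 [ 47. -17. -48.  82. -13. 109. -19.]
[0.33, 0.224, 0.5] 81 [ 43. -22. -54.  82. -19. 110. -25.]
[0.45, 0.34, 0.2] 81 [  82.  -22. -108.   98.  -22.   76.  -31.]
[0.48, 0.34, 0.06] 81 [  94.  -32. -119.  103.  -32.   63.  -23.]
{'el': array([0.03, 0.22, 0.69]), 'wr': array([0.48, 0.34, 0.48])}
yaw natural
[0.385, 0.11, 0.5] 110 [ 40. -15. -44.  82. -11. 109.  13.]
[0.33, 0.224, 0.5] 125 [ 34. -19. -50.  82. -15. 109.  15.]
[0.45, 0.34, 0.2] 125 [ 21.  19. -73.  97.  19.  77. -20.]
[0.48, 0.34, 0.06] 81 [  8.  27. -56. 103.  24.  64. -65.]
{'el': array([ 0.22, -0.05,  0.69]), 'wr': array([0.48, 0.34, 0.48])}
yaw171
[0.385, 0.11, 0.5] 110 [ 40. -15. -44.  82. -11. 109.  13.]
[0.33, 0.224, 0.5] 140 [ 30. -18. -49.  82. -14. 109.  28.]
[0.45, 0.34, 0.2] 160 [ 18.  17. -67.  97.  16.  76.  18.]
[0.48, 0.34, 0.06] 171 [ 12.  29. -62. 103.  28.  65.  22.]
{'el': array([ 0.24, -0.07,  0.68]), 'wr': array([0.48, 0.34, 0.48])}
```

```bash
cat > plan.py <<'E'
from sim import *
from scipy.spatial import cKDTree
import sys
W=np.concatenate([np.load(f'{n}0.npy').reshape(-1,3) for n in ['top','side']]); W=W[~np.isnan(W[:,0])]
W=W[(W[:,2]>.06)&~((abs(W[:,0]-.327)<.02)&(W[:,2]>.1))&(W[:,0]>.3)]; T=cKDTree(W[::5])
lo=np.array([-163.93,-17.29,-79.2,3.27,-89.18,5.43,-154.24])+1; hi=np.array([163.93,119.83,71.16,140.29,269.18,117.66,154.24])-1
def clear(q):
    s,e,w,t,_=fk(q,P,S,True); k=np.linspace(0,1,12)[:,None]; u=(w-t)/np.linalg.norm(w-t)
    d1=T.query(np.concatenate([e+(w-e)*k, w+(t+.08*u-w)*k]))[0].min()-.06   # forearm, wrist, body
    return d1
def route(q,ws,n=6):
    c=9;tr=[];L=0
    for t,y in ws:
        p0,R0=fk(q,P,S); Rt=Rn.from_euler('xyz',[180,0,y],degrees=True); dw=(Rt*R0.inv()).as_rotvec(); L+=max(np.linalg.norm(t-p0)/.0417,np.degrees(np.linalg.norm(dw))/7.1)
        for k in range(1,n+1):
            q=q+np.linalg.pinv(jac(q),rcond=1e-3)@err(q,p0+(np.array(t)-p0)*k/n,Rn.from_rotvec(dw*k/n)*R0)
            if (q<lo).any() or (q>hi).any(): return None
            c=min(c,clear(q)) 
            if c<0: return None
        tr.append(q.round(0))
    return q,c,L,tr
pol=lambda r,b,z:np.array([r*np.cos(np.radians(b)),r*np.sin(np.radians(b)),z])
if __name__=='__main__':
    import time
    rng=np.random.default_rng(int(sys.argv[1])); U=rng.uniform; best=[]; t0=time.time(); n=ok=0
    while time.time()-t0<150:
        ws=[]
        for _ in range(rng.integers(0,3)): ws.append((pol(U(.42,.7),U(-80,-12),U(.4,.65)),U(0,120)))
        ws+=[(pol(U(.36,.55),U(5,20),U(.45,.75)),U(55,125)),(pol(U(.38,.6),U(33,42),U(.35,.65)),U(60,130)),(np.array([.46,.345,.12]),81)]
        n+=1; r=route(np.array(D[3][0]),ws,5)
        if r is None: continue
        ok+=1; q,c,L,tr=r; best.append((abs(q[2])*.01+max(0,.06-c)*10+L*.01,n,c,L,tr,ws))
    best.sort(key=lambda b:b[0]); print(n,ok)
    for b in best[:2]:
        print(round(b[0],2),'clear',round(b[2],3),'rows',round(b[3])); [print('  ',w[0].round(3),round(w[1]),t) for w,t in zip(b[5],b[4])]
E
export OMP_NUM_THREADS=1; for i in 1 2 3 4; do python3 plan.py $i & done; wait
```

```text
8537 279
1.04 clear 0.039 rows 21
   [0.431 0.133 0.56 ] 89 [ 42.  -3. -59.  67.  -3. 114. -19.]
   [0.437 0.319 0.497] 129 [ 17.  15. -74.  66.  16. 110. -12.]
   [0.46  0.345 0.12 ] 81 [ 12.  21. -62. 102.  20.  69. -64.]
1.04 clear 0.037 rows 20
   [0.465 0.124 0.546] 89 [ 40.   2. -61.  66.   2. 113. -21.]
   [0.415 0.304 0.498] 123 [ 24.   8. -73.  69.   8. 108. -13.]
   [0.46  0.345 0.12 ] 81 [ 12.  22. -62. 102.  21.  69. -65.]
8536 266
1.05 clear 0.04 rows 25
   [0.434 0.049 0.529] 115 [ 41.  -6. -45.  74.  -5. 111.  20.]
   [0.49  0.339 0.526] 123 [  0.  24. -66.  51.  25. 116. -20.]
   [0.46  0.345 0.12 ] 81 [ 11.  20. -60. 102.  18.  68. -63.]
1.05 clear 0.039 rows 20
   [0.42  0.079 0.504] 90 [ 44. -11. -48.  79.  -8. 108.  -5.]
   [0.432 0.326 0.512] 119 [ 14.  18. -76.  63.  18. 111. -25.]
   [0.46  0.345 0.12 ] 81 [ 14.  23. -64. 102.  22.  69. -65.]
8585 289
1.05 clear 0.039 rows 23
   [0.502 0.092 0.547] 108 [ 35.   8. -58.  61.   7. 114.  -2.]
   [0.431 0.341 0.529] 78 [  4.  15. -63.  59.  15. 114. -64.]
   [0.46  0.345 0.12 ] 81 [ 11.  21. -61. 102.  19.  68. -63.]
1.05 clear 0.037 rows 20
   [0.414 0.051 0.563] 87 [ 46.  -8. -47.  70.  -6. 115.  -7.]
   [0.399 0.325 0.438] 129 [ 30.   2. -74.  79.   2. 100.  -5.]
   [0.46  0.345 0.12 ] 81 [ 12.  22. -62. 102.  21.  69. -65.]
8362 259
1.03 clear 0.039 rows 21
   [0.444 0.098 0.576] 101 [ 40.  -0. -55.  63.  -0. 116.  -5.]
   [0.455 0.324 0.505] 115 [ 11.  17. -69.  62.  17. 111. -26.]
   [0.46  0.345 0.12 ] 81 [ 11.  21. -61. 102.  19.  68. -64.]
1.04 clear 0.038 rows 21
   [0.445 0.065 0.537] 80 [ 45.  -4. -52.  71.  -4. 112. -18.]
   [0.434 0.305 0.528] 126 [ 17.  15. -73.  62.  15. 113. -14.]
   [0.46  0.345 0.12 ] 81 [ 12.  22. -62. 102.  20.  69. -64.]
```

Run:
```python
from plan import *
q=np.array(D[3][0],float)
r=route(q,[(np.array([.444,.098,.576]),101),(np.array([.455,.324,.505]),115),(np.array([.46,.345,.12]),81)],10); q=r[0]; print(r[1:3])
ex=np.array([.987,-.162,0])
for d in [0,.08,.14,.0,-.08,-.12]:
    t=np.array([.46,.345,.06])+ex*d; q=go(q,t,81,8); print(d,t.round(3),q.round(0),clear(q).round(3))
```

```text
(np.float64(0.03822209590564675), np.float64(21.361095120981624))
0 [0.46  0.345 0.06 ] [  8.  25. -56. 105.  23.  63. -66.] 0.027
0.08 [0.539 0.332 0.06 ] [  7.  31. -53.  96.  27.  66. -62.] -0.02
0.14 [0.598 0.322 0.06 ] [  6.  36. -50.  89.  29.  69. -59.] -0.034
0.0 [0.46  0.345 0.06 ] [  8.  25. -56. 105.  23.  63. -66.] 0.027
-0.08 [0.381 0.358 0.06 ] [  8.  18. -61. 112.  18.  60. -70.] 0.066
-0.12 [0.342 0.364 0.06 ] [  8.  15. -63. 115.  15.  59. -71.] 0.083
```

```bash
cat > plan2.py <<'E'
from plan import *
import time
A=lambda *a:np.array(a)
rng=np.random.default_rng(int(sys.argv[1])); U=rng.uniform; best=[]; t0=time.time(); n=ok=0
q0=np.array(D[3][0],float)
firsts=[]
while time.time()-t0<320:
    if len(firsts)<25:
        a=[(pol(U(.36,.55),U(5,20),U(.45,.75)),U(55,125)),(pol(U(.4,.6),U(33,42),U(.35,.65)),U(60,130))]
        r=route(q0,a,5)
        if r: firsts.append((a,r))
        continue
    a,r=firsts[rng.integers(25)]; n+=1
    b=[(pol(U(.4,.62),U(32,60),U(.15,.6)),U(30,175)) for _ in range(rng.integers(1,4))]+[(A(.46,.345,.1),81)]
    r2=route(r[0],b,5)
    if r2 is None: continue
    q=go(r2[0],A(.6,.322,.06),81,6); c=clear(q); ok+=1
    best.append((min(c,.05)-.0007*(r[2]+r2[2]),c,r[1],r2[1],r[2]+r2[2],a+b,r[3]+r2[3],q.round(0)))
best.sort(key=lambda b:-b[0]); print(n,ok)
for b in best[:1]:
    print(np.round(b[:5],3),b[7]); [print('  ',w[0].round(3),round(w[1]),t) for w,t in zip(b[5],b[6])]
E
export OMP_NUM_THREADS=1; nproc; for i in 1 2 3 4 5 6; do python3 plan2.py $i & done; wait
python3 - <<'E'
from plan import *
f=lambda q:np.concatenate([err(q,np.array([.6,.322,.06]),Rn.from_euler('xyz',[180,0,81],degrees=True)),[(q[2]-s)*.01]])
for s in [-40,-20,0,20,40]:
    q=least_squares(f,[-30,30,s,90,0,60,-40]).x; print(s,q.round(0),clear(q).round(3))
E
```

```text
1
11901 1691
[-0.049 -0.033  0.026  0.025 21.975] [  5.  36. -49.  88.  28.  69. -58.]
   [0.475 0.143 0.569] 113 [ 33.   8. -63.  59.   7. 116.  -3.]
   [0.442 0.34  0.43 ] 129 [ 16.  13. -70.  74.  13. 101. -12.]
   [0.475 0.355 0.265] 101 [ 12.  18. -63.  88.  16.  84. -40.]
   [0.46  0.345 0.1  ] 81 [  8.  21. -56. 103.  19.  66. -63.]
11745 1839
[-5.0000e-02 -3.5000e-02  1.0000e-02  2.0000e-02  2.0688e+01] [  7.  37. -52.  88.  31.  70. -59.]
   [0.486 0.135 0.56 ] 104 [ 33.   9. -63.  60.   8. 115. -12.]
   [0.479 0.334 0.428] 87 [ 11.  17. -65.  70.  16. 102. -52.]
   [0.459 0.297 0.295] 70 [ 21.   8. -62.  91.   7.  85. -62.]
   [0.46  0.345 0.1  ] 81 [ 11.  23. -60. 103.  22.  67. -65.]
12487 1707
[-0.048 -0.034  0.023  0.039 19.64 ] [  6.  37. -51.  88.  30.  69. -59.]
   [0.423 0.116 0.549] 97 [ 42.  -6. -53.  70.  -6. 113.  -6.]
   [0.451 0.307 0.448] 126 [ 21.  13. -72.  73.  12. 103. -11.]
   [0.484 0.326 0.306] 104 [ 17.  16. -66.  85.  15.  88. -34.]
   [0.46  0.345 0.1  ] 81 [ 10.  22. -58. 103.  20.  67. -64.]
13454 1376
[-0.049 -0.035  0.039  0.03  19.887] [  7.  3
[... 495 characters left out ...]

   [0.411 0.338 0.307] 122 [ 29.   8. -78.  92.   8.  86. -17.]
   [0.46  0.345 0.1  ] 81 [ 11.  23. -60. 103.  22.  67. -65.]
14586 1622
[-0.049 -0.034  0.045  0.038 20.805] [  6.  37. -50.  88.  29.  69. -59.]
   [0.411 0.122 0.568] 87 [ 44.  -7. -55.  68.  -6. 115. -17.]
   [0.388 0.26  0.446] 121 [ 34.  -9. -62.  83.  -8. 101.   2.]
   [0.412 0.336 0.375] 137 [ 26.   7. -75.  84.   7.  94.  -1.]
   [0.46  0.345 0.1  ] 81 [  9.  22. -58. 103.  20.  66. -64.]
-40 [ -1.  33. -40.  89.  22.  67. -54.] -0.028
-20 [-15.  29. -20.  89.  11.  64. -47.] -0.016
0 [-30.  28.   0.  89.   0.  63. -39.] -0.003
20 [-45.  30.  20.  89. -11.  63. -32.] 0.009
40 [-59.  35.  40.  89. -24.  65. -23.] 0.023
```

Run:
```python
from plan import *
def cl(q):
    s,e,w,t,_=fk(q,P,S,True); k=np.linspace(0,1,12)[:,None]; u=(w-t)/np.linalg.norm(w-t)
    o=[]
    for A in (e+(w-e)*k, w+(t+.08*u-w)*k):
        d,i=T.query(A); j=d.argmin(); o+=[round(d[j],3),A[j].round(2),T.data[i[j]].round(2)]
    return o
B=Rn.from_euler('xyz',[180,0,81],degrees=True)
for p in ([.6,.322,.06],[.5,.34,.06],[.38,.36,.06]):
  for rx,ry in [(0,0),(-12,0),(0,-15),(-10,-15),(-15,-25)]:
    # tilt about mat x (rx<0: wrist to +y) and mat y (ry<0: wrist back to robot)
    tilt=Rn.from_euler('z',-9.3,degrees=True)*Rn.from_euler('xy',[rx,ry],degrees=True)*Rn.from_euler('z',9.3,degrees=True)
    for s in [-50,-20,0]:
        f=lambda q:np.concatenate([err(q,np.array(p),tilt*B),[(q[2]-s)*.01]])
        q=least_squares(f,[-20,25,s,90,0,60,-40]).x; print(p,rx,ry,s,q.round(0),*cl(q))
```

```text
[0.6, 0.322, 0.06] 0 0 -50 [  6.  36. -50.  88.  29.  69. -58.] 0.026 [0.52 0.22 0.53] [0.5  0.2  0.52] 0.113 [0.6  0.32 0.33] [0.55 0.22 0.31]
[0.6, 0.322, 0.06] 0 0 -20 [-15.  29. -20.  89.  11.  64. -47.] 0.044 [0.5  0.24 0.54] [0.49 0.2  0.52] 0.113 [0.6  0.32 0.33] [0.55 0.22 0.31]
[0.6, 0.322, 0.06] 0 0 0 [-30.  28.  -0.  89.   0.  63. -39.] 0.057 [0.49 0.26 0.54] [0.49 0.2  0.52] 0.113 [0.6  0.32 0.33] [0.55 0.22 0.31]
[0.6, 0.322, 0.06] -12 0 -50 [ -3.  44. -50.  79.  39.  84. -65.] 0.025 [0.49 0.22 0.53] [0.49 0.2  0.52] 0.102 [0.62 0.41 0.47] [0.52 0.44 0.46]
[0.6, 0.322, 0.06] -12 0 -20 [-22.  36. -20.  79.  20.  76. -55.] 0.075 [0.46 0.26 0.56] [0.49 0.21 0.51] 0.102 [0.62 0.41 0.47] [0.52 0.44 0.46]
[0.6, 0.322, 0.06] -12 0 0 [-35.  35.   0.  79.   9.  74. -47.] 0.088 [0.58 0.38 0.49] [0.52 0.44 0.47] 0.101 [0.61 0.41 0.47] [0.52 0.44 0.46]
[0.6, 0.322, 0.06] 0 -15 -50 [  4.  27. -50. 102.  39.  56. -71.] 0.065 [0.45 0.27 0.51] [0.47 0.21 0.49] 0.101 [0.53 0.33 0.32] [0.52 0.23 0.31]
[0.6, 0.322, 0.06] 0 -15 -20 [-20.  21. -20. 102.  23.  50. -61.] 0.081 [0.43 0.28 0.51]
[... 4755 characters left out ...]
2.  25.  63. -84.] 0.144 [0.29 0.45 0.46] [0.42 0.48 0.5 ] 0.144 [0.29 0.45 0.46] [0.42 0.48 0.5 ]
[0.38, 0.36, 0.06] -10 -15 0 [-60.  13.  -0. 112.  20.  61. -81.] 0.144 [0.29 0.45 0.46] [0.42 0.48 0.5 ] 0.144 [0.29 0.45 0.46] [0.42 0.48 0.5 ]
[0.38, 0.36, 0.06] -15 -25 -50 [ -24.   24.  -50.  111.   46.   75. -107.] 0.201 [0.23 0.49 0.43] [0.42 0.5  0.49] 0.161 [0.34 0.4  0.16] [0.33 0.54 0.1 ]
[0.38, 0.36, 0.06] -15 -25 -20 [ -49.   18.  -20.  111.   36.   68. -100.] 0.201 [0.23 0.49 0.43] [0.42 0.5  0.49] 0.161 [0.34 0.4  0.16] [0.33 0.54 0.1 ]
[0.38, 0.36, 0.06] -15 -25 0 [-67.  17.  -0. 111.  30.  66. -95.] 0.201 [0.23 0.49 0.43] [0.42 0.5  0.49] 0.161 [0.34 0.4  0.16] [0.33 0.54 0.1 ]
```

```bash
cat > t2.py <<'E'
from plan import *
def goR(q,t,Rt,n=10):
    q=np.array(q,float); p0,R0=fk(q,P,S); dw=(Rt*R0.inv()).as_rotvec(); c=9
    for k in range(1,n+1):
        for _ in range(2): q=q+np.linalg.pinv(jac(q),rcond=1e-3)@err(q,p0+(np.array(t)-p0)*k/n,Rn.from_rotvec(dw*k/n)*R0)
        c=min(c,clear(q))
    return q,round(c,3)
def ori(yaw,ry=0):
    Z=Rn.from_euler('z',-9.3,degrees=True); return Z*Rn.from_euler('y',ry,degrees=True)*Z.inv()*Rn.from_euler('xyz',[180,0,yaw],degrees=True)
if __name__=='__main__':
    q=D[3][0]
    for t,y,r in [([.411,.122,.568],90,0),([.388,.27,.446],115,0),([.40,.35,.2],100,0),([.42,.352,.1],81,-15),([.5,.34,.06],81,-15),([.6,.322,.06],81,-15),([.6,.322,.06],81,-20),([.5,.34,.06],81,-15),([.42,.35,.06],81,0),([.36,.36,.06],81,0)]:
        q,c=goR(q,t,ori(y,r)); print(t,y,r,q.round(0),c)
E
python3 t2.py
```

```text
[0.411, 0.122, 0.568] 90 0 [ 43.  -6. -56.  68.  -5. 116. -15.] 0.098
[0.388, 0.27, 0.446] 115 0 [ 35.  -8. -64.  82.  -7. 101.  -6.] 0.044
[0.4, 0.35, 0.2] 100 0 [ 23.  12. -75. 102.  12.  75. -44.] 0.044
[0.42, 0.352, 0.1] 81 -15 [ 12.  10. -69. 116.  28.  57. -79.] 0.059
[0.5, 0.34, 0.06] 81 -15 [  9.  22. -61. 111.  39.  56. -80.] 0.064
[0.6, 0.322, 0.06] 81 -15 [  9.  30. -56. 101.  43.  59. -74.] -0.0
[0.6, 0.322, 0.06] 81 -20 [  7.  27. -55. 105.  48.  55. -79.] 0.002
[0.5, 0.34, 0.06] 81 -15 [  9.  22. -61. 111.  39.  56. -80.] 0.026
[0.42, 0.35, 0.06] 81 0 [ 14.  25. -66. 109.  26.  63. -72.] 0.052
[0.36, 0.36, 0.06] 81 0 [ 15.  20. -70. 114.  22.  61. -75.] 0.056
```

```bash
python3 -m creep '[{"wx":0,"wy":0,"wz":-6,"tx":33,"ty":-16,"tz":-10,"gripper":-1},{"wx":0,"wy":0,"wz":-12,"tx":67,"ty":-33,"tz":-20,"gripper":-1},{"wx":0,"wy":0,"wz":-18,"tx":100,"ty":-49,"tz":-30,"gripper":-1},{"wx":0,"wy":0,"wz":-25,"tx":134,"ty":-65,"tz":-40,"gripper":-1},{"wx":0,"wy":0,"wz":-32,"tx":168,"ty":-82,"tz":-45,"gripper":-1}]'
python3 -c "
from h import *
to([.41,.122,.55],92);to([.388,.27,.446],115); print(np.round(get_obs()['qpos'],1))"
```

```text
time_s: 2.72
tool_pos: [0.4066, 0.0907, 0.5453]
tool_rot: [179.8, 0.1, 87.3]
force: [2.7, 0.0, 0.8]
grip_width: 0.0004
grasp_force: 0.0
t 2.72 pos [0.4066 0.0907 0.5453] rot [1.798e+02 1.000e-01 8.730e+01] F [2.7 0.  0.8] grip 0.0
t [31.5  1.9 -4.7] norm 32.0 w [ 0.2  0.1 -4.7]
t 2.72 pos [0.4066 0.0907 0.5453] rot [1.798e+02 1.000e-01 8.730e+01] F [2.7 0.  0.8] grip 0.0
t [178.3 -27.4  99.1] norm 206.0 w [  0.1   0.1 -27.7]
[ 44.5  -9.  -49.4  72.6  -7.3 112.9 -10.2]
```

```bash
python3 -m creep '[{"wx":0,"wy":0,"wz":-5,"tx":38,"ty":-3,"tz":0,"gripper":-1},{"wx":0,"wy":0,"wz":-10,"tx":76,"ty":-10,"tz":14,"gripper":-1},{"wx":0,"wy":0,"wz":-16,"tx":110,"ty":-16,"tz":37,"gripper":-1},{"wx":0,"wy":0,"wz":-22,"tx":144,"ty":-22,"tz":61,"gripper":-1},{"wx":0,"wy":0,"wz":-28,"tx":178,"ty":-27,"tz":85,"gripper":-1}]'
python3 -c "
from h import *
to([.40,.35,.25],100); print(np.round(get_obs()['qpos'],1))"
```

```text
time_s: 3.13
tool_pos: [0.3883, 0.2693, 0.4588]
tool_rot: [179.9, 0.1, 115.3]
force: [1.3, -0.3, -0.6]
grip_width: 0.0004
grasp_force: 0.0
t 3.13 pos [0.3883 0.2693 0.4588] rot [1.799e+02 1.000e-01 1.153e+02] F [ 1.3 -0.3 -0.6] grip 0.0
t [ 68.4  44.6 208.7] norm 224.0 w [ 0.1  0.1 15.3]
[ 33.9  -4.6 -65.8  79.4  -4.1 102.4  -7.5]
```

```bash
python3 -m creep '[{"wx":0,"wy":0,"wz":3,"tx":13,"ty":8,"tz":38,"gripper":-1},{"wx":0,"wy":0,"wz":6,"tx":26,"ty":16,"tz":76,"gripper":-1},{"wx":0,"wy":0,"wz":9,"tx":39,"ty":25,"tz":114,"gripper":-1},{"wx":0,"wy":0,"wz":12,"tx":52,"ty":34,"tz":151,"gripper":-1},{"wx":0,"wy":0,"wz":15,"tx":63,"ty":41,"tz":188,"gripper":-1}]'
cat >> h.py <<'E'
MY=-9.3
def ori(ry=0):
    Z=Rn.from_euler('z',MY,degrees=True); return Z*Rn.from_euler('y',ry,degrees=True)*Z.inv()*Rn.from_euler('xyz',[180,0,90+MY],degrees=True)
def toR(p,R1):
    o=get_obs(); R=Rn.from_euler('xyz',o['tool_rot'],degrees=True)
    print('toR t',(R.inv().apply(np.array(p)-o['tool_pos'])*1000).round(1),'w',np.degrees((R.inv()*R1).as_rotvec()).round(1))
E
python3 -c "
from h import *
st(); toR([.43,.352,.1],ori(-15)); print(np.round(get_obs()['qpos'],1))
im,W=cloud('top'); np.save('top1.npy',W)
p=W.reshape(-1,3); p=p[~np.isnan(p[:,0])]
# mat: table-plane corrected height band, keep biggest blob
z=W[...,2]; m=((z>.005)&(z<.012)&(abs(W[...,0]-.503)<.2)&(abs(W[...,1]-.316)<.2)).astype(np.uint8)
m=cv2.morphologyEx(cv2.medianBlur(m,5),cv2.MORPH_OPEN,np.ones((5,5)))
k,l,s,_=cv2.connectedComponentsWithStats(m)
for i in range(1,k):
    if s[i,4]>400: print('blob',s[i,4],cv2.minAreaRect(W[l==i][:,:2].astype(np.float32)*1000))
"
```

```text
time_s: 3.55
tool_pos: [0.3998, 0.3426, 0.2698]
tool_rot: [179.9, 0.0, 99.8]
force: [1.5, -1.2, -0.1]
grip_width: 0.0008
grasp_force: 0.0
t 3.55 pos [0.3998 0.3426 0.2698] rot [179.9   0.   99.8] F [ 1.5 -1.2 -0.1] grip 0.001
toR t [  4.1  31.1 169.9] w [-14.8  -2.5  19. ]
[ 22.6  10.6 -72.8  94.7  10.2  82.2 -41.5]
blob 1774 ((482.8563232421875, 398.9256591796875), (197.48257446289062, 69.01412963867188), 18.91014862060547)
blob 1016 ((395.7543029785156, 384.220458984375), (98.97718048095703, 41.34318542480469), 80.66729736328125)
```

```bash
python3 -m creep '[{"wx":-3,"wy":0,"wz":4,"tx":2,"ty":14,"tz":32,"gripper":-1},{"wx":-6,"wy":-1,"wz":8,"tx":4,"ty":28,"tz":62,"gripper":-1},{"wx":-9,"wy":-2,"wz":12,"tx":5,"ty":42,"tz":92,"gripper":-1},{"wx":-12,"wy":-2,"wz":16,"tx":6,"ty":55,"tz":122,"gripper":-1},{"wx":-15,"wy":-2,"wz":19,"tx":7,"ty":67,"tz":150,"gripper":-1}]'
python3 -c "
from h import *
st(); toR([.4852,.3433,.075],ori(-15)); print(np.round(get_obs()['qpos'],1))
im,W=cloud('side'); cv2.imwrite('pics/side1.png',im[:,:,::-1]); np.save('side1.npy',W)
"
```

```text
time_s: 4.02
tool_pos: [0.4655, 0.3602, 0.1206]
tool_rot: [164.8, -0.6, 80.8]
force: [0.9, -1.9, -0.1]
grip_width: 0.0003
grasp_force: 0.0
t 4.02 pos [0.4655 0.3602 0.1206] rot [164.8  -0.6  80.8] F [ 0.9 -1.9 -0.1] grip 0.0
toR t [-14.    9.5  49.7] w [ 0.2 -0.6 -0.1]
[  5.5  17.3 -60.7 107.3  32.9  60.2 -78. ]
```

View pics/side1.png

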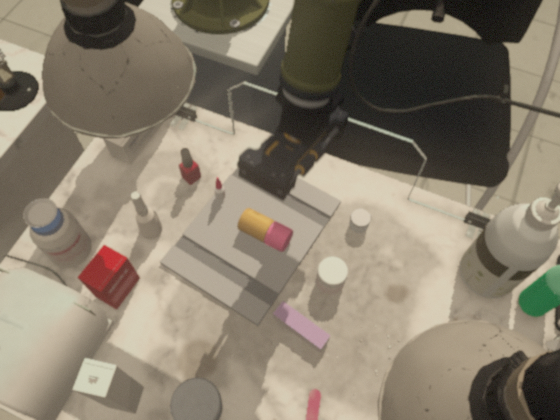

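The side picture shows the jar unmoved at (265, 230). The gripper is at about (290, 160), on the robot side of the jar and clear of the lamp. Next I'll touch down behind the top of the jar.

```bash
python3 -m creep '[{"wx":0,"wy":0,"wz":0,"tx":-7,"ty":4,"tz":30,"gripper":-1},{"wx":0,"wy":0,"wz":0,"tx":-14,"ty":4,"tz":60,"gripper":-1},{"wx":0,"wy":0,"wz":0,"tx":-14,"ty":4,"tz":72,"gripper":-1},{"wx":0,"wy":0,"wz":0,"tx":-14,"ty":4,"tz":72,"gripper":-1}]'
python3 -m creep '[{"wx":0,"wy":0,"wz":0,"tx":0,"ty":-0.5,"tz":2,"gripper":-1}]'
python3 -m creep '[{"wx":0,"wy":0,"wz":0,"tx":0,"ty":-0.5,"tz":2,"gripper":-1}]'
python3 -m creep '[{"wx":0,"wy":0,"wz":0,"tx":0,"ty":-0.2,"tz":1,"gripper":-1}]'
python3 -m creep '[{"wx":0,"wy":0,"wz":0,"tx":0,"ty":-0.2,"tz":1,"gripper":-1}]'
```

```text
time_s: 4.4
tool_pos: [0.4845, 0.341, 0.0508]
tool_rot: [165.1, -0.3, 80.8]
force: [-0.4, -0.9, -0.1]
grip_width: 0.0005
grasp_force: 0.0
time_s: 4.48
tool_pos: [0.4853, 0.3442, 0.052]
tool_rot: [164.9, -0.6, 80.9]
force: [0.6, 1.1, 0.4]
grip_width: 0.0003
grasp_force: 0.0
time_s: 4.57
tool_pos: [0.4855, 0.3451, 0.0508]
tool_rot: [164.8, -0.7, 81.0]
force: [0.3, -0.0, -0.2]
grip_width: 0.001
grasp_force: 0.0
time_s: 4.65
tool_pos: [0.4854, 0.3448, 0.0494]
tool_rot: [164.8, -0.6, 81.0]
force: [-0.2, -0.0, -0.3]
grip_width: 0.0004
grasp_force: 0.0
time_s: 4.73
tool_pos: [0.4853, 0.3444, 0.048]
tool_rot: [164.8, -0.6, 81.0]
force: [-0.0, -0.1, 0.0]
grip_width: 0.0004
grasp_force: 0.0
```

```bash
for i in 1; do python3 -m creep '[{"wx":0,"wy":0,"wz":0,"tx":0,"ty":-0.2,"tz":1,"gripper":-1}]'; done
python3 -m creep '[{"wx":0,"wy":0,"wz":0,"tx":0,"ty":-0.2,"tz":1,"gripper":-1}]'
python3 -m creep '[{"wx":0,"wy":0,"wz":0,"tx":0,"ty":-0.2,"tz":1,"gripper":-1}]'
python3 -m creep '[{"wx":0,"wy":0,"wz":0,"tx":0,"ty":-0.2,"tz":1,"gripper":-1}]'
```

```text
time_s: 4.82
tool_pos: [0.4853, 0.344, 0.0465]
tool_rot: [164.9, -0.6, 81.0]
force: [-0.6, 0.7, 0.5]
grip_width: 0.0005
grasp_force: 0.0
time_s: 4.9
tool_pos: [0.4854, 0.3441, 0.0456]
tool_rot: [164.9, -0.6, 81.0]
force: [-3.5, -2.1, 11.0]
grip_width: 0.0003
grasp_force: 5.5
time_s: 4.98
tool_pos: [0.486, 0.3441, 0.0455]
tool_rot: [164.8, -0.5, 81.0]
force: [-4.2, -3.8, 15.8]
grip_width: 0.0002
grasp_force: 8.4
time_s: 5.07
tool_pos: [0.4866, 0.3441, 0.0454]
tool_rot: [164.7, -0.5, 80.9]
force: [-6.0, -4.8, 22.8]
grip_width: 0.0002
grasp_force: 11.4
```

```bash
python3 -m creep '[{"wx":0,"wy":0,"wz":0,"tx":0,"ty":3.9,"tz":0.4,"gripper":-1},{"wx":0,"wy":0,"wz":0,"tx":0,"ty":11.8,"tz":1.1,"gripper":-1},{"wx":0,"wy":0,"wz":0,"tx":0,"ty":25.5,"tz":2.4,"gripper":-1},{"wx":0,"wy":0,"wz":0,"tx":0,"ty":43,"tz":4.5,"gripper":-1},{"wx":0,"wy":0,"wz":0,"tx":0,"ty":53,"tz":-25,"gripper":-1}]'
cat >> h.py <<'E'
C0=np.array([.501,.3165]); EX=np.array([.987,-.162]); EY=np.array([.162,.987])
def jar(cams=('side','top'),r=.09,a=(.5,.335)):
    for n in cams:
        im,W=cloud(n); p=W[...,:2]; hsv=cv2.cvtColor(im,cv2.COLOR_RGB2HSV)
        x=(p-C0)@EX; y=(p-C0)@EY
        m=(W[...,2]>.02)&(W[...,2]<.056)&(abs(x)<.13)&(y>-.05)&(y<.095)&(hsv[...,1]>110)
        q=W[m]
        if len(q)<60: print(n,'few',len(q)); continue
        (c,s,ang)=cv2.minAreaRect(q[:,:2].astype(np.float32)*1000); b=cv2.boxPoints((c,s,ang)); e=[b[1]-b[0],b[2]-b[1]]; L=max(e,key=np.linalg.norm); L=L*np.sign(L[1])
        c=np.array(c)/1000
        print(n,len(q),'c',c.round(4),'mat xy mm',np.round([(c-C0)@EX*1e3,(c-C0)@EY*1e3],1),'size',np.round(s),'axis err deg',round(-np.degrees(np.arctan2(L[0],L[1]))-MY,1),'ztop',np.percentile(q[:,2],97).round(4))
    return im
E
python3 -c "
from h import *
st(); im=jar(); o=get_obs(); print(((o['tool_pos'][:2]-C0)@EX*1e3).round(1))"
```

```text
time_s: 5.48
tool_pos: [0.5299, 0.3325, 0.0768]
tool_rot: [165.2, -0.2, 80.7]
force: [-1.0, -1.4, 0.1]
grip_width: 0.0004
grasp_force: 0.0
t 5.48 pos [0.5299 0.3325 0.0768] rot [165.2  -0.2  80.7] F [-1.  -1.4  0.1] grip 0.0
side 582 c [0.5349 0.3425] mat xy mm [29.2 31.2] size [78. 37.] axis err deg 2.2 ztop 0.0527
top few 37
27.5
```

```bash
cat >> h.py <<'E'
def toM(x,y,z,ry=-15):
    "target in mat frame mm (x,y) and world z mm"
    o=get_obs(); d=o['tool_pos'][:2]-C0; print('tcp mat',np.round([d@EX*1e3,d@EY*1e3,o['tool_pos'][2]*1e3],1)); p=C0+EX*x/1e3+EY*y/1e3; toR([*p,z/1e3],ori(ry))
E
python3 -m creep '[{"wx":0,"wy":0,"wz":0,"tx":0,"ty":-12,"tz":-8,"gripper":-1},{"wx":0,"wy":0,"wz":0,"tx":0,"ty":-27,"tz":-12,"gripper":-1},{"wx":0,"wy":0,"wz":0,"tx":0,"ty":-27,"tz":-12,"gripper":-1}]'
python3 -c "
from h import *
jar(); toM(12,28,46)"
```

```text
time_s: 5.83
tool_pos: [0.4953, 0.3423, 0.0842]
tool_rot: [165.1, -0.4, 81.2]
force: [-1.3, -0.4, -1.2]
grip_width: 0.0003
grasp_force: 0.0
side 1036 c [0.5519 0.3358] mat xy mm [47.1 27.3] size [86. 41.] axis err deg 4.1 ztop 0.0524
top few 16
tcp mat [-6.3 23.7 84.4]
toR t [ 3.9  7.7 41.9] w [ 0.1 -0.5  0.3]
```

```bash
python3 -m creep '[{"wx":0,"wy":0,"wz":0,"tx":4,"ty":24,"tz":20,"gripper":-1},{"wx":0,"wy":0,"wz":0,"tx":9,"ty":29,"tz":40,"gripper":-1},{"wx":0,"wy":0,"wz":0,"tx":9,"ty":29,"tz":43,"gripper":-1},{"wx":0,"wy":0,"wz":0,"tx":9,"ty":29,"tz":43,"gripper":-1}]'
python3 -m creep '[{"wx":0,"wy":0,"wz":0,"tx":0,"ty":-0.3,"tz":1,"gripper":-1},{"wx":0,"wy":0,"wz":0,"tx":0,"ty":-0.6,"tz":2,"gripper":-1}]'
python3 -m creep '[{"wx":0,"wy":0,"wz":0,"tx":0,"ty":-0.3,"tz":1,"gripper":-1}]'
python3 -m creep '[{"wx":0,"wy":0,"wz":0,"tx":0,"ty":-0.3,"tz":1,"gripper":-1}]'
python3 -m creep '[{"wx":0,"wy":0,"wz":0,"tx":0,"ty":-0.3,"tz":1,"gripper":-1}]'
python3 -c "
from h import *
toM(33,33,47)"
```

```text
time_s: 6.27
tool_pos: [0.54, 0.3426, 0.0491]
tool_rot: [165.1, -0.4, 80.9]
force: [-0.7, 0.3, 0.4]
grip_width: 0.0003
grasp_force: 0.0
time_s: 6.43
tool_pos: [0.5398, 0.3444, 0.0495]
tool_rot: [164.9, -0.5, 81.0]
force: [0.2, 0.2, -0.3]
grip_width: 0.0005
grasp_force: 0.0
time_s: 6.52
tool_pos: [0.54, 0.3442, 0.0486]
tool_rot: [164.9, -0.5, 81.0]
force: [-0.7, 0.2, 0.2]
grip_width: 0.0003
grasp_force: 0.0
time_s: 6.6
tool_pos: [0.5403, 0.3441, 0.0475]
tool_rot: [164.9, -0.5, 81.0]
force: [0.0, -0.1, 3.8]
grip_width: 0.0002
grasp_force: 2.0
time_s: 6.68
tool_pos: [0.5409, 0.3442, 0.0473]
tool_rot: [164.8, -0.5, 81.0]
force: [-3.2, -1.9, 12.1]
grip_width: 0.0007
grasp_force: 5.9
tcp mat [34.8 33.8 47.3]
toR t [-0.7 -1.9 -0.2] w [ 0.2 -0.6  0.1]
```

```bash
python3 -m creep '[{"wx":0,"wy":0,"wz":0,"tx":0,"ty":3.9,"tz":0.5,"gripper":-1},{"wx":0,"wy":0,"wz":0,"tx":0,"ty":11.8,"tz":1.4,"gripper":-1},{"wx":0,"wy":0,"wz":0,"tx":0,"ty":24,"tz":2.7,"gripper":-1},{"wx":0,"wy":0,"wz":0,"tx":0,"ty":38,"tz":4.3,"gripper":-1},{"wx":0,"wy":0,"wz":0,"tx":0,"ty":42,"tz":-32,"gripper":-1}]'
python3 -m creep '[{"wx":0,"wy":0,"wz":0,"tx":0,"ty":-5,"tz":-20,"gripper":-1},{"wx":0,"wy":0,"wz":0,"tx":0,"ty":-25,"tz":-20,"gripper":-1},{"wx":0,"wy":0,"wz":0,"tx":0,"ty":-35,"tz":-20,"gripper":-1},{"wx":0,"wy":0,"wz":0,"tx":0,"ty":-35,"tz":-20,"gripper":-1}]'
python3 -c "
from h import *
im=jar(('top','side')); toM(33,33,47)"
```

```text
time_s: 7.1
tool_pos: [0.5728, 0.3325, 0.0814]
tool_rot: [165.4, -0.1, 80.6]
force: [-0.9, -3.5, -0.9]
grip_width: 0.0005
grasp_force: 0.0
time_s: 7.43
tool_pos: [0.5309, 0.3448, 0.097]
tool_rot: [165.0, -0.4, 81.1]
force: [-0.3, 0.6, -0.8]
grip_width: 0.0005
grasp_force: 0.0
top few 0
side 1025 c [0.5919 0.3311] mat xy mm [87.4 29.1] size [87. 40.] axis err deg 1.9 ztop 0.0485
tcp mat [27.9 32.  97.2]
toR t [ 0.7 -8.  49.8] w [ 0.  -0.5  0.1]
```

Run:
```python
from t2 import *
from h import get_obs
q=np.array(get_obs()['qpos']); print(q.round(1), fk(q,P,S)[0].round(3))
for ry in (-15,-18,-22,-26):
    a,c=goR(q,[.57,.335,.1],ori(81,ry)); b,c2=goR(a,[.613,.3275,.052],ori(81,ry)); print(ry,b.round(0),c,c2,'wrist',fk(b,P,S,True)[2].round(2))
```

```text
[  5.3  24.2 -56.4 103.1  38.2  59.4 -75.2] [0.554 0.354 0.09 ]
-15 [  5.  31. -52. 100.  43.  58. -73.] 0.023 -0.008 wrist [0.51 0.34 0.46]
-18 [  4.  29. -52. 102.  46.  56. -76.] 0.023 0.006 wrist [0.49 0.35 0.45]
-22 [  3.  27. -51. 105.  50.  53. -81.] 0.024 0.026 wrist [0.46 0.35 0.44]
-26 [  1.  25. -50. 108.  54.  51. -87.] 0.025 0.043 wrist [0.43 0.36 0.43]
```

```bash
cat > kin2.py <<'E'
import kin
from kin import *
S=[-1,1,-1,1,-1,1,-1]
from h import get_obs
o=get_obs(); E=[(o['qpos'],o['tool_pos'],None)]
def f(p):
    kin.L3=p[9]; return np.concatenate([(fk(q,p[:9],S)[0]-t)*1000 for q,t,y in D+E]+[(p[:9]-P0)*30*np.array([0,1,1,1,1,1,1,1,1])])
r=least_squares(f,[*P0,.35]); print(r.x.round(3),abs(r.fun[:15]).max().round(1)); np.save('P.npy',r.x)
E
python3 kin2.py
sed -i 's/^P0=.*/import os\nP0=np.array([-.12,0,0,.468,0,0,.513,0,0])\nif os.path.exists("P.npy"): L3=float(np.load("P.npy")[9])/; ' kin.py
sed -i 's/P=fit(S).x/P=np.load("P.npy")[:9]/' sim.py
python3 - <<'E'
from t2 import *
from h import get_obs
q=np.array(get_obs()['qpos']); print(fk(q,P,S)[0].round(3),'clear now',clear(q))
for ry in (-15,-20,-25,-30):
    a,c=goR(q,[.57,.335,.1],ori(81,ry)); b,c2=goR(a,[.613,.3275,.052],ori(81,ry)); print(ry,b.round(0),c,c2,clear(b).round(3),'elbow,wrist',fk(b,P,S,True)[1].round(2),fk(b,P,S,True)[2].round(2))
E
```

```text
[-0.126  0.014 -0.026  0.484  0.008 -0.     0.493 -0.002 -0.     0.298] 4.1
[0.534 0.344 0.097] clear now 0.019624169864038532
-15 [  4.  33. -51.  97.  44.  59. -73.] -0.009 -0.036 -0.036 elbow,wrist [ 0.29 -0.02  0.56] [0.54 0.34 0.34]
-20 [  2.  31. -50. 100.  49.  55. -78.] 0.011 -0.019 -0.019 elbow,wrist [ 0.27 -0.02  0.57] [0.51 0.34 0.33]
-25 [  0.  29. -49. 103.  55.  53. -84.] 0.021 0.0 0.0 elbow,wrist [ 0.26 -0.01  0.58] [0.49 0.35 0.32]
-30 [ -2.  28. -47. 106.  61.  51. -90.] 0.023 0.016 0.016 elbow,wrist [0.25 0.   0.59] [0.47 0.35 0.31]
```

```bash
python3 -m creep '[{"wx":-6.5,"wy":-0.5,"wz":0,"tx":0,"ty":0,"tz":0,"gripper":-1},{"wx":-13,"wy":-0.5,"wz":0,"tx":-1,"ty":5,"tz":1,"gripper":-1},{"wx":-13,"wy":-0.5,"wz":0,"tx":-2,"ty":35,"tz":9,"gripper":-1},{"wx":-13,"wy":-0.5,"wz":0,"tx":-3,"ty":60,"tz":20,"gripper":-1},{"wx":-13,"wy":-0.5,"wz":0,"tx":-3,"ty":75,"tz":32,"gripper":-1}]'
python3 -m creep '[{"wx":0,"wy":0,"wz":0,"tx":0,"ty":0,"tz":0,"gripper":-1}]'
python3 - <<'E'
from h import *
im=jar(('side',)); cv2.imwrite('pics/side2.png',im[:,:,::-1]); toM(109,29,56,-28)
from plan import *
q=np.array(get_obs()['qpos']); print(q.round(1),fk(q,P,S)[0].round(3),clear(q))
E
```

```text
time_s: 7.95
tool_pos: [0.6161, 0.3269, 0.0866]
tool_rot: [151.8, 0.0, 80.7]
force: [1.0, -0.3, 1.1]
grip_width: 0.0004
grasp_force: 0.0
time_s: 8.03
tool_pos: [0.6172, 0.324, 0.0843]
tool_rot: [152.0, 0.1, 80.3]
force: [-0.1, -1.3, -0.2]
grip_width: 0.0008
grasp_force: 0.0
side 596 c [0.5951 0.3477] mat xy mm [87.8 46.1] size [54. 39.] axis err deg 1.1 ztop 0.0485
tcp mat [111.2  27.4  84.5]
toR t [  1.6 -15.2  24.1] w [-0.   0.2 -0.2]
[ -0.6  25.5 -48.7 104.7  54.7  53.1 -85.9] [0.601 0.329 0.08 ] 0.021149071215709678
```

View pics/side2.png

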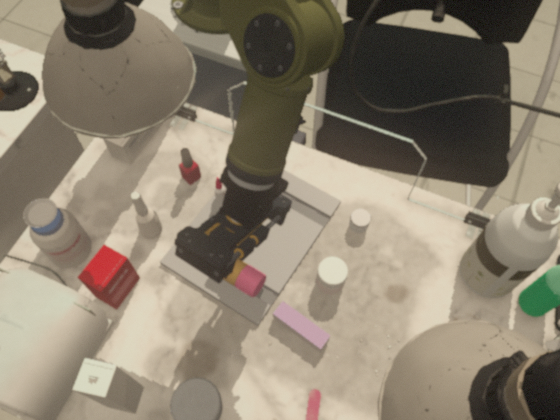

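The side picture shows the jar lying in the far groove, lid at about (250, 278). The gripper is above it around (230, 240), clear of the lamp. Touching down on the front side of the jar's top.

```bash
python3 -m creep '[{"wx":0,"wy":0,"wz":0,"tx":1,"ty":-8,"tz":12,"gripper":-1},{"wx":0,"wy":0,"wz":0,"tx":2,"ty":-15,"tz":24,"gripper":-1},{"wx":0,"wy":0,"wz":0,"tx":2,"ty":-15,"tz":24,"gripper":-1}]'
python3 -m creep '[{"wx":0,"wy":0,"wz":0,"tx":0,"ty":-0.5,"tz":1,"gripper":-1},{"wx":0,"wy":0,"wz":0,"tx":0,"ty":-1,"tz":2,"gripper":-1}]'
python3 -m creep '[{"wx":0,"wy":0,"wz":0,"tx":0,"ty":-0.5,"tz":1,"gripper":-1}]'
python3 -m creep '[{"wx":0,"wy":0,"wz":0,"tx":0,"ty":-0.5,"tz":1,"gripper":-1}]'
python3 -m creep '[{"wx":0,"wy":0,"wz":0,"tx":0,"ty":-0.5,"tz":1,"gripper":-1}]'
python3 -c "
from h import *
toM(109,29,51,-28)"
```

```text
time_s: 8.33
tool_pos: [0.6093, 0.3302, 0.0549]
tool_rot: [152.2, 0.1, 80.8]
force: [-0.4, -0.2, -0.1]
grip_width: 0.0001
grasp_force: 0.0
time_s: 8.5
tool_pos: [0.6115, 0.3315, 0.0565]
tool_rot: [151.9, -0.1, 80.8]
force: [0.2, -0.2, -0.7]
grip_width: 0.0002
grasp_force: 0.0
time_s: 8.58
tool_pos: [0.6119, 0.3315, 0.0558]
tool_rot: [151.9, -0.1, 80.8]
force: [-0.3, -0.3, 0.8]
grip_width: 0.0002
grasp_force: 0.0
time_s: 8.67
tool_pos: [0.6119, 0.3313, 0.0546]
tool_rot: [151.9, -0.1, 80.7]
force: [0.6, 0.1, 0.6]
grip_width: 0.0004
grasp_force: 0.0
time_s: 8.75
tool_pos: [0.6119, 0.3311, 0.0533]
tool_rot: [151.9, -0.1, 80.7]
force: [0.0, -0.1, -0.1]
grip_width: 0.0007
grasp_force: 0.0
tcp mat [107.1  32.4  53.3]
toR t [-3.4  0.7  2.9] w [ 0.1 -0.1  0. ]
```

```bash
python3 -m creep '[{"wx":0,"wy":0,"wz":0,"tx":0,"ty":-0.5,"tz":1,"gripper":-1}]'
python3 -m creep '[{"wx":0,"wy":0,"wz":0,"tx":0,"ty":-0.5,"tz":1,"gripper":-1}]'
python3 -m creep '[{"wx":0,"wy":0,"wz":0,"tx":0,"ty":-0.5,"tz":1,"gripper":-1}]'
```

```text
time_s: 8.83
tool_pos: [0.6118, 0.331, 0.0518]
tool_rot: [151.9, -0.1, 80.7]
force: [0.6, -0.8, -0.1]
grip_width: 0.0001
grasp_force: 0.0
time_s: 8.92
tool_pos: [0.6117, 0.3309, 0.0505]
tool_rot: [151.9, -0.0, 80.7]
force: [-0.6, 0.3, -1.2]
grip_width: 0.0006
grasp_force: 0.0
time_s: 9.0
tool_pos: [0.6117, 0.331, 0.0493]
tool_rot: [151.9, -0.0, 80.7]
force: [0.7, -0.2, -0.7]
grip_width: 0.0007
grasp_force: 0.0
```

```bash
python3 -m creep '[{"wx":0,"wy":0,"wz":0,"tx":0,"ty":-0.5,"tz":1,"gripper":-1}]'
python3 -m creep '[{"wx":0,"wy":0,"wz":0,"tx":0,"ty":-0.5,"tz":1,"gripper":-1}]'
python3 -m creep '[{"wx":0,"wy":0,"wz":0,"tx":0,"ty":-0.5,"tz":1,"gripper":-1}]'
```

```text
time_s: 9.08
tool_pos: [0.6116, 0.3309, 0.048]
tool_rot: [151.9, -0.0, 80.7]
force: [-1.2, 0.1, 0.6]
grip_width: 0.0003
grasp_force: 0.0
time_s: 9.17
tool_pos: [0.6117, 0.3309, 0.0469]
tool_rot: [151.9, -0.0, 80.7]
force: [0.6, -0.9, 0.2]
grip_width: 0.0008
grasp_force: 0.0
time_s: 9.25
tool_pos: [0.6117, 0.331, 0.0458]
tool_rot: [151.9, -0.0, 80.8]
force: [-0.4, -0.0, 1.6]
grip_width: -0.0001
grasp_force: 0.9
```

```bash
python3 -m creep '[{"wx":0,"wy":0,"wz":0,"tx":0,"ty":-4.7,"tz":-4.8,"gripper":-1},{"wx":0,"wy":0,"wz":0,"tx":0,"ty":-8.7,"tz":-9.7,"gripper":-1},{"wx":0,"wy":0,"wz":0,"tx":0,"ty":-18.6,"tz":-17.1,"gripper":-1},{"wx":0,"wy":0,"wz":0,"tx":0,"ty":-36,"tz":-24.6,"gripper":-1},{"wx":0,"wy":0,"wz":0,"tx":0,"ty":-23,"tz":-52,"gripper":-1}]'
python3 -m creep '[{"wx":0,"wy":0,"wz":0,"tx":0,"ty":10,"tz":-20,"gripper":-1},{"wx":0,"wy":0,"wz":0,"tx":0,"ty":10,"tz":-20,"gripper":-1},{"wx":0,"wy":0,"wz":0,"tx":0,"ty":10,"tz":-20,"gripper":-1}]'
python3 -c "
from h import *
im=jar(('side','top')); toM(90,29,80,-28)"
```

```text
time_s: 9.67
tool_pos: [0.5597, 0.3371, 0.0748]
tool_rot: [152.5, 0.4, 80.9]
force: [-0.8, -0.9, -0.9]
grip_width: 0.0007
grasp_force: 0.0
time_s: 9.92
tool_pos: [0.566, 0.3393, 0.1046]
tool_rot: [151.9, -0.1, 80.8]
force: [0.1, -0.6, -0.4]
grip_width: 0.0005
grasp_force: 0.0
side 479 c [0.5357 0.3408] mat xy mm [30.3 29.6] size [84. 38.] axis err deg 1.6 ztop 0.0522
top few 0
tcp mat [ 60.4  31.4 102.3]
toR t [-2.4 15.7 33.6] w [-0.   0.   0.1]
```

```bash
python3 -m creep '[{"wx":4,"wy":0,"wz":0,"tx":0,"ty":0,"tz":0,"gripper":-1},{"wx":8,"wy":0,"wz":0,"tx":0,"ty":0,"tz":0,"gripper":-1},{"wx":8,"wy":0,"wz":0,"tx":0,"ty":0,"tz":0,"gripper":-1}]'
python3 -c "
from h import *
im=jar(('side','top')); toM(50,31,54,-20)"
```

```text
time_s: 10.27
tool_pos: [0.5692, 0.3363, 0.1027]
tool_rot: [160.1, -0.1, 80.5]
force: [0.8, -1.1, 1.1]
grip_width: 0.0005
grasp_force: 0.0
side 284 c [0.5271 0.3595] mat xy mm [18.8 46.7] size [48. 38.] axis err deg -22.2 ztop 0.0511
top few 42
tcp mat [ 61.5  31.2 101.8]
toR t [ -0.2 -27.2  41. ] w [ 0.   0.  -0.1]
```

```bash
python3 -c "
from h import *
im,W=cloud('side'); cv2.imwrite('pics/s3.png',cv2.resize(im[140:340,120:380],None,fx=2,fy=2)[:,:,::-1])
x=(W[...,:2]-C0)@EX*1e3; y=(W[...,:2]-C0)@EY*1e3; hsv=cv2.cvtColor(im,cv2.COLOR_RGB2HSV)
m=(W[...,2]>.012)&(W[...,2]<.056)&(abs(x)<120)&(y>-50)&(y<95)&(hsv[...,1]>110)
for a in range(-20,90,10):
    k=m&(abs(y-a)<5)
    if k.sum()>8: print(a,k.sum(),'x',x[k].min().round(1),x[k].max().round(1),'z',W[k][:,2].min().round(3),W[k][:,2].max().round(3))
"
```

```text
20 22 x 15.8 26.7 z 0.032 0.047
30 82 x -10.4 27.5 z 0.033 0.051
40 47 x -5.5 26.0 z 0.032 0.051
50 52 x 11.6 26.3 z 0.034 0.052
60 45 x 10.7 25.7 z 0.034 0.052
70 23 x 12.1 24.5 z 0.036 0.052
```

View pics/s3.png

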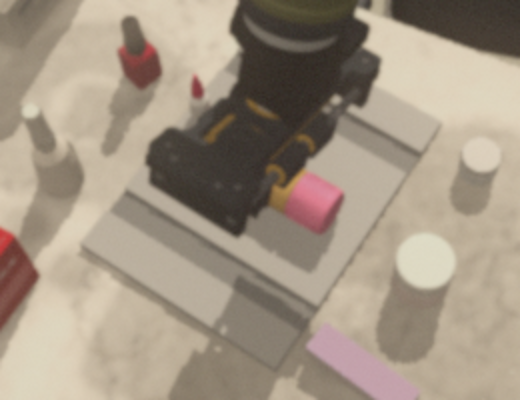

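The crop shows the jar under the gripper on the middle of the mat. Its lid is at crop (315, 200), and both grooves are empty. From the depth strips its middle is at mat x ≈ 6 mm, y ≈ 30 mm.

```bash
python3 -m creep '[{"wx":0,"wy":0,"wz":0,"tx":-2,"ty":-30,"tz":10,"gripper":-1},{"wx":0,"wy":0,"wz":0,"tx":-5,"ty":-48,"tz":28,"gripper":-1},{"wx":0,"wy":0,"wz":0,"tx":-5,"ty":-50,"tz":33,"gripper":-1},{"wx":0,"wy":0,"wz":0,"tx":-5,"ty":-50,"tz":33,"gripper":-1}]'
python3 -m creep '[{"wx":0,"wy":0,"wz":0,"tx":0,"ty":-0.8,"tz":2,"gripper":-1},{"wx":0,"wy":0,"wz":0,"tx":0,"ty":-0.8,"tz":2,"gripper":-1}]'
python3 -m creep '[{"wx":0,"wy":0,"wz":0,"tx":0,"ty":-0.4,"tz":1,"gripper":-1}]'
python3 -m creep '[{"wx":0,"wy":0,"wz":0,"tx":0,"ty":-0.4,"tz":1,"gripper":-1}]'
python3 -c "
from h import *
toM(26,26,49,-20)"
```

```text
time_s: 10.75
tool_pos: [0.5292, 0.3385, 0.0534]
tool_rot: [160.0, 0.1, 80.9]
force: [0.6, -1.0, -0.3]
grip_width: 0.0008
grasp_force: 0.0
time_s: 10.92
tool_pos: [0.5318, 0.3392, 0.0536]
tool_rot: [159.9, -0.1, 80.7]
force: [0.3, 0.2, 0.1]
grip_width: 0.0006
grasp_force: 0.0
time_s: 11.0
tool_pos: [0.532, 0.3394, 0.053]
tool_rot: [159.9, -0.1, 80.7]
force: [0.6, 0.2, 0.4]
grip_width: 0.0003
grasp_force: 0.0
time_s: 11.08
tool_pos: [0.5317, 0.3392, 0.0516]
tool_rot: [159.9, -0.1, 80.7]
force: [-0.7, -0.5, -0.1]
grip_width: 0.0005
grasp_force: 0.0
tcp mat [26.6 27.4 51.6]
toR t [-1.4 -1.4  2.2] w [ 0.1 -0.1 -0. ]
```

```bash
python3 -m creep '[{"wx":0,"wy":0,"wz":0,"tx":0,"ty":-0.6,"tz":1.5,"gripper":-1}]'
python3 -m creep '[{"wx":0,"wy":0,"wz":0,"tx":0,"ty":-0.4,"tz":1,"gripper":-1}]'
python3 -m creep '[{"wx":0,"wy":0,"wz":0,"tx":0,"ty":-0.4,"tz":1,"gripper":-1}]'
```

```text
time_s: 11.17
tool_pos: [0.5315, 0.3392, 0.0498]
tool_rot: [159.9, -0.1, 80.7]
force: [0.7, 0.0, 4.0]
grip_width: 0.0003
grasp_force: 2.4
time_s: 11.25
tool_pos: [0.5324, 0.3392, 0.0494]
tool_rot: [159.8, -0.1, 80.7]
force: [1.3, -1.4, 6.9]
grip_width: 0.0008
grasp_force: 3.4
time_s: 11.33
tool_pos: [0.5332, 0.3391, 0.0491]
tool_rot: [159.7, -0.1, 80.7]
force: [2.1, -2.0, 9.1]
grip_width: 0.0008
grasp_force: 4.6
```

```bash
python3 -m creep '[{"wx":0,"wy":0,"wz":0,"tx":0,"ty":-7.6,"tz":-5.2,"gripper":-1},{"wx":0,"wy":0,"wz":0,"tx":0,"ty":-19.4,"tz":-11,"gripper":-1},{"wx":0,"wy":0,"wz":0,"tx":0,"ty":-33.8,"tz":-15.3,"gripper":-1},{"wx":0,"wy":0,"wz":0,"tx":0,"ty":-26,"tz":-45,"gripper":-1},{"wx":0,"wy":0,"wz":0,"tx":0,"ty":-10,"tz":-60,"gripper":-1}]'
python3 -m creep '[{"wx":0,"wy":0,"wz":0,"tx":0,"ty":35,"tz":0,"gripper":-1},{"wx":0,"wy":0,"wz":0,"tx":0,"ty":65,"tz":10,"gripper":-1},{"wx":0,"wy":0,"wz":0,"tx":0,"ty":65,"tz":10,"gripper":-1}]'
cat >> h.py <<'E'
def strips():
    im,W=cloud('side'); x=(W[...,:2]-C0)@EX*1e3; y=(W[...,:2]-C0)@EY*1e3; hsv=cv2.cvtColor(im,cv2.COLOR_RGB2HSV)
    m=(W[...,2]>.012)&(W[...,2]<.056)&(abs(x)<120)&(y>-50)&(y<95)&(hsv[...,1]>110)
    for a in range(-30,90,10):
        k=m&(abs(y-a)<5)
        if k.sum()>8: print(a,k.sum(),'x',np.percentile(x[k],[3,97]).round(1),'z',W[k][:,2].min().round(3),W[k][:,2].max().round(3))
    return im
E
python3 -c "
from h import *
im=jar(('side',)); strips(); toM(-20,26,54,-20)"
```

```text
time_s: 11.75
tool_pos: [0.4978, 0.3457, 0.1005]
tool_rot: [160.0, 0.0, 81.0]
force: [0.6, 1.0, 0.2]
grip_width: 0.0005
grasp_force: 0.0
time_s: 12.0
tool_pos: [0.572, 0.3297, 0.1146]
tool_rot: [159.7, -0.1, 80.3]
force: [1.1, -1.8, 0.1]
grip_width: 0.0008
grasp_force: 0.0
side 248 c [0.4513 0.3615] mat xy mm [-56.4  36.4] size [66. 39.] axis err deg 4.0 ztop 0.0513
20 23 x [-76.3 -39.3] z 0.032 0.053
30 118 x [-73.4 -40.7] z 0.03 0.054
40 31 x [-53.2 -41.9] z 0.035 0.05
50 36 x [-52.8 -42.4] z 0.032 0.051
60 20 x [-54.9 -42.5] z 0.037 0.05
tcp mat [ 61.5  26.  112.5]
toR t [ -0.3 -96.6  27.1] w [-0.  -0.  -0.2]
```

```bash
python3 -m creep '[{"wx":0,"wy":0,"wz":0,"tx":0,"ty":0,"tz":-15,"gripper":-1},{"wx":0,"wy":0,"wz":0,"tx":0,"ty":0,"tz":-15,"gripper":-1},{"wx":0,"wy":0,"wz":0,"tx":0,"ty":0,"tz":-15,"gripper":-1}]'
python3 -c "
from h import *
im=jar(('side',)); strips(); toM(-20,26,54,-20); cv2.imwrite('pics/s4.png',cv2.resize(im[140:340,120:380],None,fx=2,fy=2)[:,:,::-1])"
```

```text
time_s: 12.35
tool_pos: [0.5588, 0.3355, 0.1273]
tool_rot: [159.9, -0.1, 80.9]
force: [-0.7, 0.2, -0.5]
grip_width: 0.0002
grasp_force: 0.0
side 242 c [0.4292 0.3627] mat xy mm [-78.4  33.9] size [66. 37.] axis err deg 3.8 ztop 0.0489
0 11 x [-100.9  -90.3] z 0.039 0.049
20 61 x [-99.4 -64.1] z 0.029 0.051
30 104 x [-98.2 -64.5] z 0.028 0.05
40 32 x [-79.9 -65.7] z 0.031 0.048
50 18 x [-80.5 -66.2] z 0.031 0.049
60 12 x [-78.2 -69.2] z 0.039 0.045
tcp mat [ 54.3  27.1 126.5]
toR t [ -0.9 -94.6  42.6] w [ 0.  -0.   0.1]
```

View pics/s4.png

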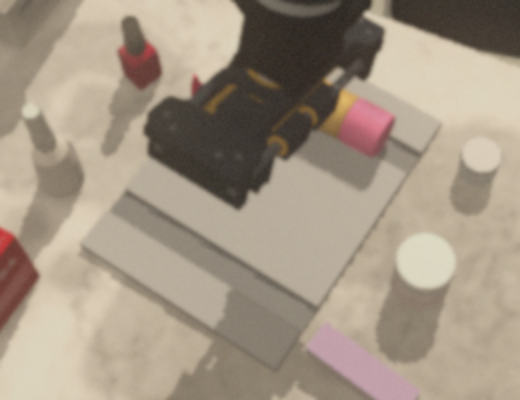

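The crop shows the jar in the near groove with the lid at (367, 125), partly hidden by the gripper. I'll draw the arm back for a clear look at how square it lies.

```bash
python3 -m creep '[{"wx":0,"wy":0,"wz":0,"tx":0,"ty":-20,"tz":-34,"gripper":-1},{"wx":0,"wy":0,"wz":0,"tx":0,"ty":-52,"tz":-56,"gripper":-1},{"wx":0,"wy":0,"wz":0,"tx":0,"ty":-88,"tz":-69,"gripper":-1},{"wx":0,"wy":0,"wz":0,"tx":0,"ty":-126,"tz":-78,"gripper":-1},{"wx":0,"wy":0,"wz":0,"tx":0,"ty":-162,"tz":-80,"gripper":-1}]'
python3 -c "
from h import *
im=jar(('side','top')); strips(); toM(-20,26,54,-20)
for q in ['jar','near_groove','far_groove']: print(q,[(np.round(r['point'],4),round(r['confidence'],2)) for r in nets.place_of(q,'side')[:1]])
im,W=cloud('side'); z=W[...,2]; print(z[0,0]); cv2.imwrite('pics/s5.png',cv2.resize(im[90:290,150:410],None,fx=2,fy=2)[:,:,::-1])"
```

```text
time_s: 12.87
tool_pos: [0.3805, 0.3642, 0.147]
tool_rot: [159.8, -0.1, 80.8]
force: [-1.3, 0.8, 0.7]
grip_width: 0.0005
grasp_force: 0.0
side 599 c [0.424  0.3499] mat xy mm [-81.4  20.5] size [79. 39.] axis err deg 4.2 ztop 0.0487
top 300 c [0.4295 0.3605] mat xy mm [-77.7  31.8] size [71. 25.] axis err deg 0.8 ztop 0.0495
-20 24 x [-94.  -66.5] z 0.039 0.048
-10 116 x [-95.3 -63.4] z 0.029 0.05
0 116 x [-96.  -61.9] z 0.027 0.05
10 118 x [-95.8 -62.9] z 0.027 0.049
20 120 x [-96.3 -62.7] z 0.027 0.05
30 104 x [-95.  -63.4] z 0.027 0.049
tcp mat [-127.4   26.8  145.8]
toR t [ -1.3  69.2 123.1] w [ 0.1 -0.   0.4]
jar [(array([0.4126, 0.3077, 0.0257]), 0.85)]
near_groove [(array([0.4167, 0.3297, 0.0048]), 0.91)]
far_groove [(array([0.585 , 0.3043, 0.0091]), 0.94)]
-0.7192483141239229
```

View pics/s5.png

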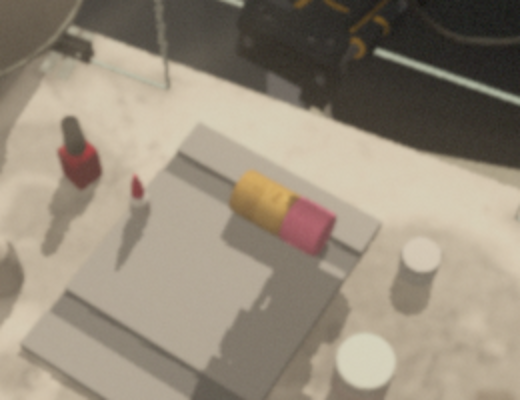

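The last crop shows the jar sunk in the near groove and parallel to it, body at (262, 200) and lid at (307, 223). The arm is clear of it and the bystanders are in place. Handing in.

```bash
python3 -c "
from h import *
strips(); print(env.sign_off()); st()"
```

```text
-20 28 x [-92.3 -67.1] z 0.038 0.047
-10 112 x [-96.7 -63.1] z 0.028 0.051
0 120 x [-95.3 -62.3] z 0.029 0.049
10 120 x [-97.7 -62.7] z 0.028 0.05
20 118 x [-96.9 -62.9] z 0.028 0.049
30 104 x [-95.3 -62.8] z 0.028 0.049
the job is handed in; nothing more can be done
None
the job is handed in; nothing more can be done
```

I rolled the jar into the far groove and back into the near groove, where it lay sunk and still at the last look; no bystander was touched and I handed it in at about 13 s, but got no verdict back.

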